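Put the garlic away and snap both food boxes shut

ROBOT

A 7-joint arm with a two-finger parallel gripper is mounted at the origin on a cart in front of the work surface, level with it; the furniture and walls round the work are solid. World frame = base frame: x ahead of the robot, y to its left, z up, the work surface at z = 0. Lengths are in m, angles in rad, forces in N, time in s.
With the tool pointing down it reaches from about 0.425 to 0.875 m from the base axis. Payload 4.7 kg.
Tool frame: the origin (TCP) lies between the finger pads; the fingertips stand 22 mm ahead of it and the grasp point (between the pads) lies 3 mm ahead of it; z points along the fingers, y is the line along which they close (so a half turn about z gives the same grasp; the last joint's range is limited). The gripper opens to 87 mm and grips with 3 to 60 N. Pads are 19 mm wide; open, the fingers measure 117 mm over their backs; the gripper's body (75 mm by 190 mm) begins 51 mm behind the grasp point.
Start: joints at [1.13, 0.321, -0.07, 1.45, 0.023, 1.371, -0.057], TCP at [0.286, -0.584, 0.218] pointing down, gripper open.
Joint ranges: [-2.86, 2.86], [-0.3, 2.09], [-1.38, 1.24], [0.06, 2.45], [-1.56, 4.7], [0.09, 2.05], [-2.69, 2.69]. Speed limits (rad/s): [2.57, 2.57, 3.14, 3.14, 3.14, 3.14, 3.14].

INTERFACE

Orientations are given as a rotation vector (axis times angle).
In Python, from bench import ctrl gives the robot as it stands. The module is installed in compiled form; this text tells all that it offers.
- The arm moves only by the tool send_rows, never from a script. Its argument "motion" is a list of rows, each an object with "claw": the opening, from -1 (shut) to 1 (fully open); "slide": the shift along the tool's x, y, z in mm, a list of three; "delta_rot": the turn, a rotation vector about the tool's x, y, z in rad, a list of three. In form: [{"claw": claw, "slide": [x, y, z], "delta_rot": [ax, ay, az]}, ...]. A call has 1 to 5 rows; each row is the pose to reach, as a shift and turn from the pose commanded when the call began, along the tool's axes at that moment; what a row does not reach only later rows make up. A row lasts 1/10 s, in which the tool goes at most 50 mm and 8.59 degrees, less where a joint would pass 70% of its speed; a pose out of reach is approached as far as the arm can. A call with a gripper value outside its range is refused whole. The fingers move at their own pace and stop on an object; "grip_force" is the grip in N (left out, the last holds). Time passes only in rows, so rows that repeat a pose let the fingers close. It gives the time, the measured TCP pose, the force, the opening and the grip force at its end, in the units of the state.
- ctrl.get_state(): the state, without advancing time (a new reading comes with each control period).
- ctrl.get_image(name): name is "scene" or "top" or "wrist"; returns a dict with "color" (480x640x3 uint8, blue, green, red), "fx", "fy", "cx", "cy" (pixels), "k1" (the pictures are not rectified: a ray, as slopes to the right and down, at radius r is drawn at 1 + k1 r^2 times it, then the intrinsics apply), "pose" (4x4, takes a point from camera to world coordinates). Camera axes: x right, y down, z forward; pixel columns grow to the right and rows downward; lengths in m; the calibration is good to about 2 mm. A picture is of the moment at which its call begins. There is no depth.
- ctrl.close_job(): hands the job in; it is judged then, once.
The state is a dict: "time": time; "joint_positions": joint angles; "qd": joint speeds; "joint_torque": joint torques, N m; "position": TCP position; "tool_rot": TCP orientation; "ft_force": force on the tool from outside, world axes, zero at the start; "torque": the same for the moment, N m; "grip_width": opening from 0.0 (shut) to 1.0 (fully open); "grip_force": force on a finger pad.
Only numpy, scipy, OpenCV 4.12 (cv2) and the standard library are available. Lean on these libraries where they do the work, as an engineer would, in place of code of your own. Each camera call takes 0.05 s, during which the arm holds its last target. There are 200 camera calls.

TASK

Put the garlic bulb into the deep, empty food box, fit the loose large lid on it and press its ends down until both clips have snapped over it. The lid of the shallow box of tomatoes is only lying on its clips: press that one fully home at both ends too, and leave everything else where it stands.

Things in the scene. Friction and masses are not known exactly. Their poses are not given: they have to be found in the camera images.
- garlic: whole garlic bulb, 60x57 mm and 58 mm high, 30 to 55 g, standing on the chopping board (board top z = 22 mm) with the lemon close beside it. Origin: centre of its underside, z up
- deep_box: frosted clear food box, fixed, outer 150 (x) x 94 (y) x 80 mm high, walls and floor 3 mm; at each x end a sprung clip 36 mm wide, reaching 9 mm above the rim and 81 mm from the centre. Origin: centre of its underside. Deep, empty. Its lid fits either way round; seated, the lid's origin is 67 mm above the box's, 74 while it only lies on the hooks.
- flat_box: frosted clear food box, fixed, outer 150 (x) x 94 (y) x 56 mm high, walls and floor 3 mm; at each x end a sprung clip 36 mm wide, reaching 9 mm above the rim and 81 mm from the centre. Origin: centre of its underside. Shallow, holds cherry tomatoes, its lid already lying loose on the hooks.
- loose_lid: off-white lid: flange 154x98 mm (x, y), z 13 to 16; deck to z = 18; grip bar 60 mm along x, 14 wide, z 18 to 38; below, a grey seal 141x85, tapering below z = 4 to 134x78 mm. Origin: centre of the seal's underside. Lies flat, grip bar up, on the chopping board (22 mm high). Belongs on the deep box; 0.1 kg
- flat_lid: off-white lid: flange 154x98 mm (x, y), z 13 to 16; deck to z = 18; grip bar 60 mm along x, 14 wide, z 18 to 38; below, a grey seal 141x85, tapering below z = 4 to 134x78 mm. Origin: centre of the seal's underside. Lies unclipped on the shallow box; seated, its origin is 43 mm above the box's
- loose_lid_end_p (a point): point on the deck of the loose lid, 63 mm from its centre towards its +x end, z = 18 mm in the lid; press here. Fully home it lies 85 mm above the box's underside, about 7 mm higher while the lid only lies on the hooks
- loose_lid_end_m (a point): point on the deck of the loose lid, 63 mm from its centre towards its -x end, z = 18 mm in the lid; press here. Fully home it lies 85 mm above the box's underside, about 7 mm higher while the lid only lies on the hooks
- flat_lid_end_p (a point): point on the deck of the shallow box's lid, 63 mm from its centre towards its +x end, z = 18 mm in the lid; press here. Fully home it lies 61 mm above the box's underside, about 7 mm higher while the lid only lies on the hooks
- flat_lid_end_m (a point): point on the deck of the shallow box's lid, 63 mm from its centre towards its -x end, z = 18 mm in the lid; press here. Fully home it lies 61 mm above the box's underside, about 7 mm higher while the lid only lies on the hooks
- deep_box_clip_p (a joint): sprung clip at the + x end of the deep box, hinged 32 mm below the rim: 0 standing upright, positive swung outward (rad), 0.03 to 0.07 as the lid's edge passes its hook; springs back by itself. One hook yields to about 10 N straight down on that lid end
- deep_box_clip_m (a joint): sprung clip at the - x end of the deep box, hinged 32 mm below the rim: 0 standing upright, positive swung outward (rad), 0.03 to 0.07 as the lid's edge passes its hook; springs back by itself. One hook yields to about 10 N straight down on that lid end
- flat_box_clip_p (a joint): sprung clip at the + x end of the shallow box, hinged 32 mm below the rim: 0 standing upright, positive swung outward (rad), 0.03 to 0.07 as the lid's edge passes its hook; springs back by itself. One hook yields to about 10 N straight down on that lid end
- flat_box_clip_m (a joint): sprung clip at the - x end of the shallow box, hinged 32 mm below the rim: 0 standing upright, positive swung outward (rad), 0.03 to 0.07 as the lid's edge passes its hook; springs back by itself. One hook yields to about 10 N straight down on that lid end
- lemon: lemon, 83 mm long (x), 58 mm thick, lying on the board beside the garlic; leave. Origin: centre of its underside
- bottle: sauce bottle, 59 mm across, 204 mm tall, between board and boxes; leave. Origin: centre of its underside
- tin: small food tin, 57 mm across, 72 mm tall, by the left ends of the boxes; leave. Origin: centre of its underside

How it is judged:
By the outcome, as a careful person would: the job done as asked, in the order asked, and still so for the second after the job is handed in, with the robot touching nothing.
It also fails if it takes over 72 s, if anything falls off the work surface, if the arm or the gripper's body presses on something with over 40 N, if the wrist force passes 120 N, or if a joint passes its speed limit or range.

## Working session

There is one attempt and no reset: what is moved stays moved. The work goes in short steps, Python scripts to look and compute and a tool call to move; the robot and the scene stay as the last step left them, time stands still between calls to the robot, and variables do not carry over. Pictures are saved under pics/ and viewed, at most 10 in all, crops included, and the job is handed in when it is done.

Besides the shell and the picture viewer there is one more tool, called after "Request:" as name(argument=value, ...) on one line, values as JSON. send_rows: Moves the arm, as the interface text tells. Its arguments: {"type":"object","properties":{"motion":{"type":"array","items":{"type":"object","properties":{"claw":{"type":"number"},"slide":{"type":"array","items":{"type":"number"}},"delta_rot":{"type":"array","items":{"type":"number"}}}}},"grip_force":{"type":"number"}},"required":["motion"]}

```bash
mkdir -p pics
cat > h.py <<'E'
import numpy as np, cv2
from bench import ctrl
from scipy.spatial.transform import Rotation as R
def ray(im,u,v):
    x=(u-im['cx'])/im['fx']; y=(v-im['cy'])/im['fy']
    d=np.hypot(x,y); r=d
    for _ in range(30): r=d/(1+im['k1']*r*r)
    s=r/d if d>0 else 1
    T=np.array(im['pose']); return T[:3,3], T[:3,:3]@np.array([x*s,y*s,1.])
def onz(im,u,v,z):
    o,d=ray(im,u,v); return o+d*(z-o[2])/d[2]
def proj(im,p):
    T=np.array(im['pose']); c=T[:3,:3].T@(np.asarray(p)-T[:3,3]); x,y=c[:2]/c[2]
    k=1+im['k1']*(x*x+y*y); return np.array([im['fx']*x*k+im['cx'],im['fy']*y*k+im['cy']])
E
python3 - <<'E'
from h import *
s=ctrl.get_state(); print({k:np.round(v,3) for k,v in s.items()})
for n in ['scene','top']:
    im=ctrl.get_image(n); cv2.imwrite(f'pics/{n}0.png',im['color']); print(n,im['fx'],im['k1'],np.round(im['pose'],3).tolist())
E
```

```text
{'time': np.float64(0.0), 'joint_positions': array([ 1.13 ,  0.322, -0.07 ,  1.452,  0.023,  1.371, -0.057]), 'qd': array([ 0.001,  0.   ,  0.   , -0.   , -0.   ,  0.001, -0.   ]), 'joint_torque': array([ 0.0000e+00, -4.9129e+01, -4.0400e-01, -3.1253e+01, -6.4000e-02,
        4.4000e-02,  0.0000e+00]), 'position': array([ 0.285, -0.583,  0.216]), 'tool_rot': array([-3.059e+00, -7.080e-01,  1.000e-03]), 'ft_force': array([ 0.366, -0.137, -0.242]), 'torque': array([-0.007, -0.073,  0.027]), 'grip_force': np.float64(0.0), 'grip_width': np.float64(1.003)}
scene 596.1598732207857 -0.10712383523475756 [[-0.526, -0.506, 0.684, -0.223], [-0.85, 0.293, -0.438, 0.533], [0.021, -0.812, -0.584, 0.706], [0.0, 0.0, 0.0, 1.0]]
top 602.203686514577 -0.09899352606717439 [[0.017, -0.992, 0.124, 0.42], [-1.0, -0.016, 0.006, 0.072], [-0.004, -0.124, -0.992, 1.157], [0.0, 0.0, 0.0, 1.0]]
```

View pics/scene0.png

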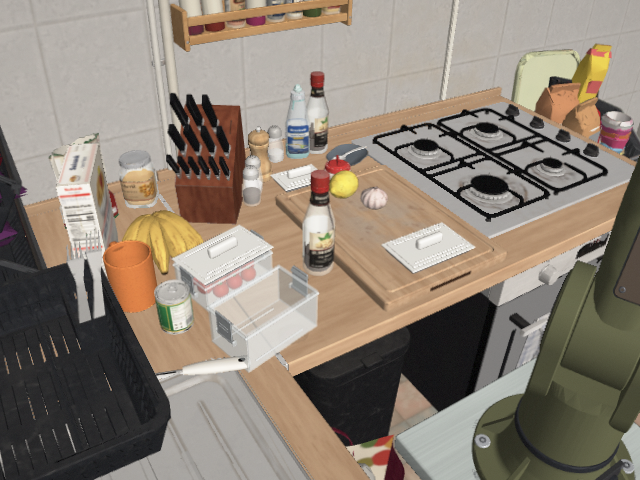

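View pics/top0.png

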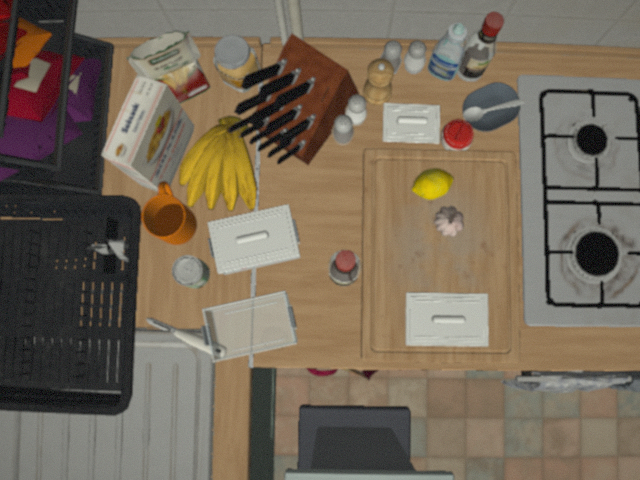

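The pictures show the garlic at top (449,222), the lemon at (432,184), the loose lid at (447,319), the flat box at (253,238), the deep box at (250,327), the bottle at (345,265) and the tin at (188,270).

```bash
cat > m.py <<'E'
from h import *
im=ctrl.get_image('top'); c=im['color']; hsv=cv2.cvtColor(c,cv2.COLOR_BGR2HSV)
def rect(x0,y0,x1,y1,lo,hi,z,name):
    m=np.zeros(c.shape[:2],np.uint8); m[y0:y1,x0:x1]=cv2.inRange(hsv,lo,hi)[y0:y1,x0:x1]
    m=cv2.morphologyEx(m,cv2.MORPH_CLOSE,np.ones((5,5)))
    k=max(cv2.findContours(m,0,2)[0],key=cv2.contourArea)[:,0]
    P=np.array([onz(im,u,v,z)[:2] for u,v in k])
    r=cv2.minAreaRect((P*1000).astype(np.float32)); print(name,len(k),'px',k.mean(0),np.round(r,1) if 0 else r, np.degrees(0)); 
    print('  box',np.round(cv2.boxPoints(r),1).tolist()); return k
rect(390,280,500,360,(0,0,170),(180,40,255),.038,'loose')
rect(200,195,310,285,(0,0,150),(180,40,255),.066,'flat')
rect(430,200,470,240,(0,0,80),(180,60,255),.045,'garlic')
rect(405,160,460,205,(20,150,80),(40,255,255),.045,'lemon')
a=cv2.resize(c[275:375,185:315],None,fx=5,fy=5,interpolation=cv2.INTER_CUBIC)
cv2.imwrite('pics/deep.png',a)
s=ctrl.get_image('scene'); a=cv2.resize(s['color'][215:375,160:330],None,fx=3.5,fy=3.5,interpolation=cv2.INTER_CUBIC)
cv2.imwrite('pics/deeps.png',a)
print(onz(im,188,270,.072),onz(im,345,258,.2))
E
python3 m.py
```

```text
loose 20 px [455.5 322.4] ((438.88958740234375, -139.81248474121094), (153.50973510742188, 97.08744812011719), 89.72613525390625) 0.0
  box [[390.0, -216.3000030517578], [487.1000061035156, -216.8000030517578], [487.79998779296875, -63.29999923706055], [390.70001220703125, -62.79999923706055]]
flat 128 px [255.1328125 237.9296875] ((573.6774291992188, 219.27566528320312), (150.52865600585938, 156.69937133789062), 16.045246124267578) 0.0
  box [[479.70001220703125, 273.79998779296875], [523.0, 123.19999694824219], [667.7000122070312, 164.8000030517578], [624.4000244140625, 315.3999938964844]]
garlic 49 px [448.7755102  222.69387755] ((622.0958862304688, -143.00149536132812), (56.379615783691406, 54.78911209106445), 50.27046585083008) 0.0
  box [[583.0, -147.1999969482422], [625.0999755859375, -182.1999969482422], [661.2000122070312, -138.8000030517578], [619.0, -103.80000305175781]]
lemon 55 px [433.8 185. ] ((693.7796630859375, -111.97010040283203), (64.33399963378906, 65.6601333618164), 63.75422286987305) 0.0
  box [[650.0999755859375, -126.30000305175781], [709.0, -155.3000030517578], [737.5, -97.5999984741211], [678.5999755859375, -68.5999984741211]]
[0.51954082 0.33733356 0.072     ] [0.53143238 0.05417167 0.2       ]
```

View pics/deep.png

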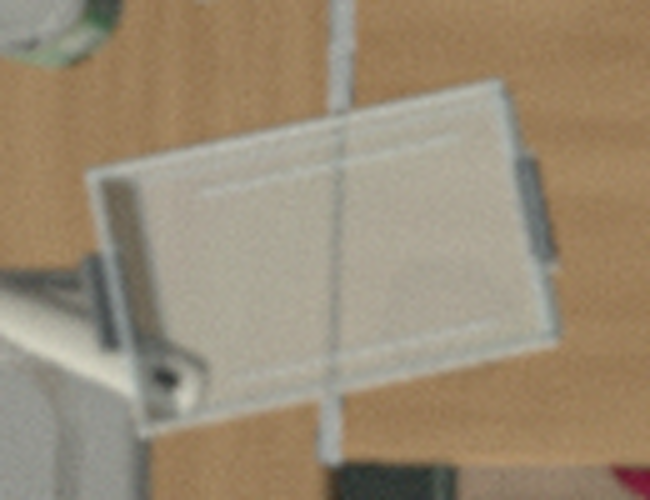

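View pics/deeps.png

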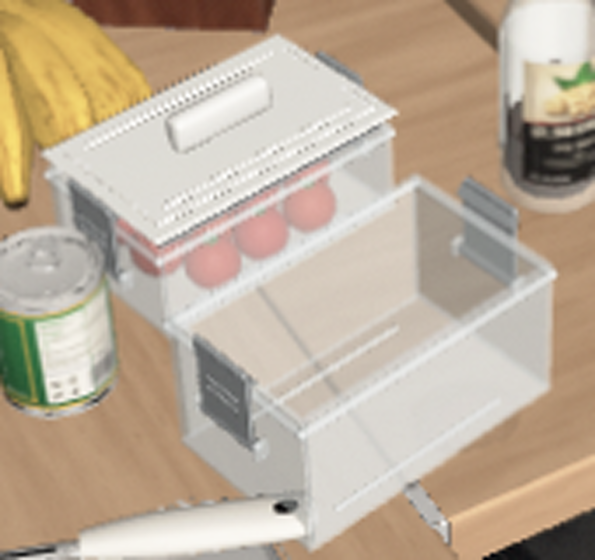

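```bash
cat > m2.py <<'E'
from h import *
im=ctrl.get_image('top'); s=ctrl.get_image('scene')
def tri(a,b):
    (o1,d1),(o2,d2)=ray(im,*a),ray(s,*b)
    t=np.linalg.lstsq(np.stack([d1,-d2],1),o2-o1,rcond=None)[0]; p,q=o1+t[0]*d1,o2+t[1]*d2
    return np.round(np.r_[(p+q)/2,np.linalg.norm(p-q)]*1000,1)
def blob(I,x0,y0,x1,y1,lo,hi,n=5):
    hsv=cv2.cvtColor(I['color'],cv2.COLOR_BGR2HSV)
    m=np.zeros(hsv.shape[:2],np.uint8); m[y0:y1,x0:x1]=cv2.inRange(hsv,lo,hi)[y0:y1,x0:x1]
    m=cv2.morphologyEx(m,cv2.MORPH_OPEN,np.ones((3,3)))
    return max(cv2.findContours(m,0,2)[0],key=cv2.contourArea)
def cen(k): M=cv2.moments(k); return (M['m10']/M['m00'],M['m01']/M['m00'])
print('deep rim tri')
t=(np.array([(90,175),(500,83),(556,342),(145,432)])+.5)/5-.5+[185,275]
b=(np.array([(172,327),(418,182),(553,275),(303,430)])+.5)/3.5-.5+[160,215]
for i in range(4): print(tri(t[i],b[i]))
def fit(px,z,I=im):
    P=np.array([onz(I,*p,z)[:2] for p in px])*1000
    e=[np.linalg.norm(P[i]-P[i-1]) for i in range(4)]; d=(P[0]-P[1])+(P[3]-P[2])
    print(' c',P.mean(0).round(1),'edges',np.round(e,1),'yaw',np.degrees(np.arctan2(d[1],d[0])).round(2))
fit(t,.08); fit(b,.08,s)
k=blob(im,203,200,304,280,(0,0,175),(180,25,255)); r=cv2.minAreaRect(k); print('flat px',r); 
P=np.array([onz(im,*p[0],.066)[:2]*1000 for p in k],np.float32); print(' world',cv2.minAreaRect(P))
f=(np.array([(45,157),(280,38),(396,115),(157,243)])+.5)/3.5-.5+[160,215]; print('flat scene'); fit(f,.066,s)
ft=cv2.boxPoints(r); print(ft.tolist())
gt=blob(im,430,200,470,240,(0,0,80),(180,75,255)); gs=blob(s,358,184,390,212,(0,0,90),(180,75,255))
print('garlic',cen(gt),cv2.boundingRect(gt),cen(gs),cv2.boundingRect(gs),tri(cen(gt),cen(gs)))
lt=blob(im,405,160,460,205,(20,120,80),(40,255,255)); ls=blob(s,325,165,362,202,(20,120,80),(40,255,255))
L=np.array([onz(im,*p[0],.051)[:2]*1000 for p in lt],np.float32)
print('lemon',tri(cen(lt),cen(ls)),cv2.minAreaRect(L))
G=np.array([onz(im,*p[0],.047)[:2]*1000 for p in gt],np.float32);print('G',cv2.minAreaRect(G),cv2.fitEllipse(G))
E
python3 m2.py
```

```text
deep rim tri
[447.7 305.9  76.3   1.5]
[484.2 159.8  75.8   0.6]
[392.5 138.2  75.    2.1]
[357.5 283.6  78.5   1.5]
 c [420.3 221.2] edges [ 93.7 150.8  94.3 149.7] yaw 103.58
 c [417. 224.] edges [ 89.4 148.6  93.6 146. ] yaw 103.34
flat px ((252.8413848876953, 239.49343872070312), (53.53365707397461, 82.58442687988281), 77.125)
 world ((578.7371826171875, 221.12579345703125), (99.65521240234375, 151.2642059326172), 14.036494255065918)
flat scene
 c [579.2 221.7] edges [ 93.2 152.4  96.  150.6] yaw 103.35
[[206.6230010986328, 222.60049438476562], [287.1311340332031, 204.19863891601562], [299.05975341796875, 256.3863830566406], [218.5516357421875, 274.7882385253906]]
garlic (450.763507197607, 222.9160590764629) (432, 203, 38, 37) (373.5632911392405, 199.6806434599156) (358, 187, 32, 25) [ 621.4 -144.9   41.6    5.8]
lemon [ 6.916e+02 -1.107e+02  5.410e+01  2.000e-01] ((691.9992065429688, -111.77664947509766), (60.107540130615234, 75.14320373535156), 46.08465576171875)
G ((615.7224731445312, -145.29251098632812), (77.88688659667969, 59.4881477355957), 24.18811798095703) ((618.831787109375, -146.15614318847656), (55.33510971069336, 80.21456146240234), 129.329345703125)
```

Measured: garlic (622,-143), lemon (692,-112), loose lid (439,-140) yaw 90°, deep box (420,222) yaw 103.5°, and flat box (579,221) yaw 103.5°. The sizes match those given. I'm moving above the garlic, where the present yaw already closes the fingers clear of the lemon.

Request:
send_rows(motion=[{"claw":1,"slide":[165,-83,0],"delta_rot":[0,0,0]},{"claw":1,"slide":[165,-83,0],"delta_rot":[0,0,0]},{"claw":1,"slide":[165,-83,0],"delta_rot":[0,0,0]},{"claw":1,"slide":[165,-83,0],"delta_rot":[0,0,0]}])

```text
time: 0.7
position: [0.4, -0.4333, 0.2178]
tool_rot: [-3.059, -0.714, -0.002]
ft_force: [0.2, 0.5, 0.3]
grip_width: 0.999
grip_force: 0.0
```

Request:
send_rows(motion=[{"claw":1,"slide":[165,-83,0],"delta_rot":[0,0,0]},{"claw":1,"slide":[165,-83,0],"delta_rot":[0,0,0]},{"claw":1,"slide":[165,-83,0],"delta_rot":[0,0,0]},{"claw":1,"slide":[165,-83,0],"delta_rot":[0,0,0]}])

```text
time: 1.1
position: [0.5113, -0.2858, 0.2179]
tool_rot: [-3.059, -0.714, -0.002]
ft_force: [-0.2, 0.5, 0.5]
grip_width: 1.0
grip_force: 0.0
```

Request:
send_rows(motion=[{"claw":1,"slide":[165,-83,0],"delta_rot":[0,0,0]},{"claw":1,"slide":[165,-83,0],"delta_rot":[0,0,0]},{"claw":1,"slide":[165,-83,0],"delta_rot":[0,0,0]},{"claw":1,"slide":[165,-83,0],"delta_rot":[0,0,0]},{"claw":1,"slide":[165,-83,0],"delta_rot":[0,0,0]}])

```text
time: 1.6
position: [0.6235, -0.1349, 0.2173]
tool_rot: [-3.053, -0.723, -0.004]
ft_force: [-0.2, 0.4, 0.4]
grip_width: 0.996
grip_force: 0.0
```

Run:
```python
from h import *
im=ctrl.get_image('wrist'); s=ctrl.get_image('scene'); t=ctrl.get_image('top')
st=ctrl.get_state(); print(st['position'],R.from_rotvec(st['tool_rot']).as_matrix().round(3).tolist(), np.round(im['pose'],3).tolist())
for z in (.022,.05,.08): print(z,proj(im,[.622,-.143,z]),proj(im,[.692,-.112,z]))
a=im['color']
# knife handles crops
b=np.hstack([cv2.resize(s['color'][85:225,150:250],(400,560)),cv2.resize(t['color'][30:170,225:325],(400,560))])
cv2.imwrite('pics/w1.png',a); cv2.imwrite('pics/kn.png',b)
```

```text
[ 0.62042829 -0.14371616  0.21726564] [[0.899, 0.439, -0.001], [0.439, -0.899, -0.001], [-0.001, 0.0, -1.0]] [[0.449, -0.863, -0.231, 0.686], [-0.894, -0.434, -0.113, -0.104], [-0.002, 0.257, -0.966, 0.385], [0.0, 0.0, 0.0, 1.0]]
0.022 [324.13596118 219.85676786] [328.79513823 134.07754366]
0.05 [324.69456831 226.48132081] [329.77704289 133.89610633]
0.08 [325.39970766 234.84821672] [331.02941285 133.66478802]
```

View pics/w1.png

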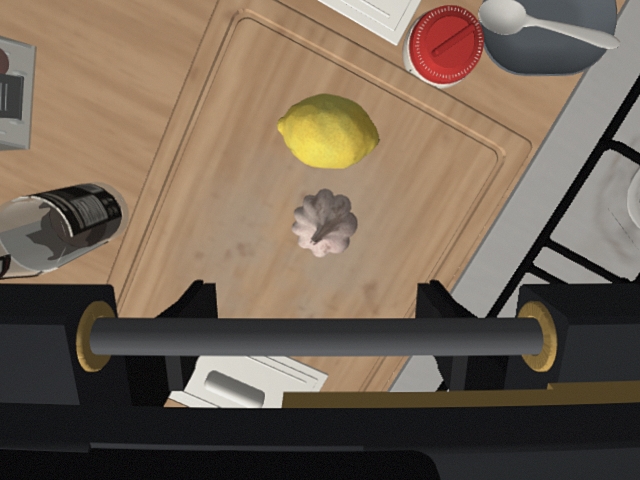

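View pics/kn.png

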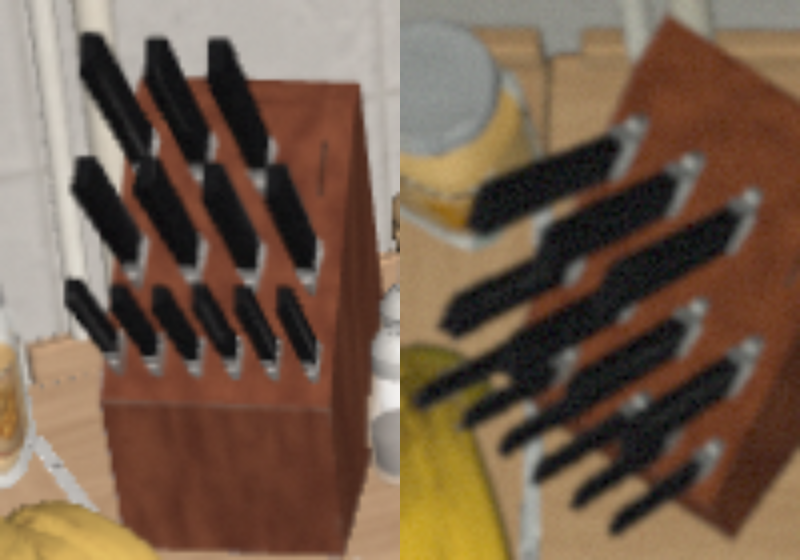

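The wrist view shows the garlic centred at (324,223), where it was predicted, and the lemon clear at (328,130). I descend and grip.

Request:
send_rows(motion=[{"claw":1,"slide":[1.5,0,50],"delta_rot":[0,0,0]},{"claw":1,"slide":[1.5,0,100],"delta_rot":[0,0,0]},{"claw":1,"slide":[1.5,0,135],"delta_rot":[0,0,0]},{"claw":1,"slide":[1.5,0,160],"delta_rot":[0,0,0]},{"claw":1,"slide":[1.5,0,160],"delta_rot":[0,0,0]}])

```text
time: 2.25
position: [0.6178, -0.1443, 0.0532]
tool_rot: [-3.059, -0.703, 0.013]
ft_force: [-1.2, -0.7, -0.6]
grip_width: 1.001
grip_force: 0.0
```

Request:
send_rows(motion=[{"claw":0,"slide":[0,0,0]},{"claw":0,"slide":[0,0,0]},{"claw":0,"slide":[0,0,0]},{"claw":0,"slide":[0,0,0]},{"claw":0,"slide":[0,0,0]}], grip_force=10)

```text
invalid input
```

Run:
```python
from h import *
st=ctrl.get_state(); print(st['position'],st['grip_width'],st['grip_force'],st['time'])
im=ctrl.get_image('top');s=ctrl.get_image('scene')
for a,b in [((278.8,162.5),(221,157.5)),((230,130),(167.5,156))]:
    (o1,d1),(o2,d2)=ray(im,*a),ray(s,*b)
    t=np.linalg.lstsq(np.stack([d1,-d2],1),o2-o1,rcond=None)[0]; print('knife',(o1+t[0]*d1+o2+t[1]*d2)/2)
```

```text
[ 0.61779558 -0.14426033  0.05318759] 1.000618707491638 0.0 2.25
knife [0.68972535 0.16603608 0.19169646]
knife [0.74458204 0.24922032 0.19193289]
```

Request:
send_rows(motion=[{"claw":-0.5,"slide":[1,0,0],"delta_rot":[0,0,0]},{"claw":-0.5,"slide":[1,0,0],"delta_rot":[0,0,0]},{"claw":-0.5,"slide":[1,0,0],"delta_rot":[0,0,0]},{"claw":-0.5,"slide":[1,0,0],"delta_rot":[0,0,0]},{"claw":-0.5,"slide":[1,0,0],"delta_rot":[0,0,0]}], grip_force=10)

```text
time: 2.85
position: [0.6232, -0.1417, 0.0579]
tool_rot: [3.06, 0.708, 0.001]
ft_force: [-0.8, 1.2, -1.2]
grip_width: 0.633
grip_force: 0.0
```

Request:
send_rows(motion=[{"claw":-0.5,"slide":[0,0,0],"delta_rot":[0,0,0]},{"claw":-0.5,"slide":[0,0,0],"delta_rot":[0,0,0]},{"claw":-0.5,"slide":[0,0,0],"delta_rot":[0,0,0]}])

```text
time: 3.15
position: [0.623, -0.1417, 0.0575]
tool_rot: [3.061, 0.708, -0.0]
ft_force: [-0.5, 0.1, 1.2]
grip_width: 0.367
grip_force: 8.5
```

Request:
send_rows(motion=[{"claw":-0.5,"slide":[0,0,0],"delta_rot":[0,0,0]},{"claw":-0.5,"slide":[0,0,0],"delta_rot":[0,0,0]}])

```text
time: 3.35
position: [0.6232, -0.1418, 0.0578]
tool_rot: [3.06, 0.708, 0.0]
ft_force: [0.2, 0.3, 1.7]
grip_width: 0.361
grip_force: 8.5
```

Run:
```python
from h import *
im=ctrl.get_image('wrist'); t=ctrl.get_image('scene')
b=np.hstack([im['color'][60:460,120:520],cv2.resize(t['color'][140:240,310:410],(400,400))])
cv2.imwrite('pics/g1.png',b)
```

```text
(no output)
```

View pics/g1.png

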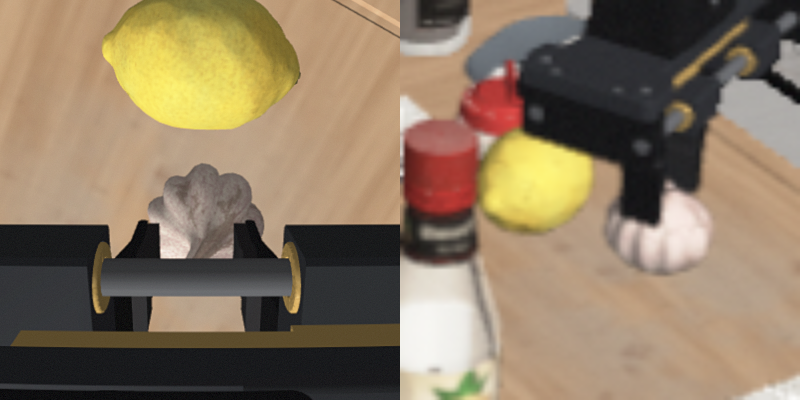

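The fingers sit on the garlic's near upper part, at 31 mm opening. The bulb appears at (205,215) in the crop, perhaps further out than the pads. I'll check with numbers before lifting.

Run:
```python
from h import *
im=ctrl.get_image('wrist'); t=ctrl.get_image('top'); s=ctrl.get_image('scene')
st=ctrl.get_state(); p=st['position']; M=R.from_rotvec(st['tool_rot']).as_matrix(); print(p,st['grip_width'])
for n,I,o in (('wrist',im,(120,60)),('scene',s,None)):
  for z in (3,22):
    for y in (-16,0,16):
      q=proj(I,p+M@np.array([0,y,z])/1000); print(n,z,y,np.round(q-o if o else (q-[310,140])*4+[400,0]))
# garlic visible outline in wrist crop coords left/right/top edges -> rays at z=.045
for u,v in ((148,205),(263,215),(203,164),(205,215)): print((u,v),onz(im,u+120,v+60,.045).round(4))
# garlic in scene: bulb left/right/bottom
for u,v in ((607,230),(712,230),(660,273)): print((u,v),onz(s,(u-400)/4+310,v/4+140,.045).round(4),onz(s,(u-400)/4+310,v/4+140,.022).round(4))
```

```text
[ 0.62320037 -0.14178499  0.05775362] 0.3694533630625338
wrist 3 -16 [162. 234.]
wrist 3 0 [197. 234.]
wrist 3 16 [232. 234.]
wrist 22 -16 [165. 220.]
wrist 22 0 [197. 220.]
wrist 22 16 [229. 220.]
scene 3 -16 [640. 231.]
scene 3 0 [655. 218.]
scene 3 16 [669. 205.]
scene 22 -16 [638. 262.]
scene 22 0 [652. 248.]
scene 22 16 [666. 235.]
(148, 205) [ 0.6228 -0.1164  0.045 ]
(263, 215) [ 0.6422 -0.1675  0.045 ]
(203, 164) [ 0.6519 -0.1309  0.045 ]
(205, 215) [ 0.6301 -0.1428  0.045 ]
(607, 230) [ 0.6382 -0.1223  0.045 ] [ 0.6681 -0.1451  0.022 ]
(712, 230) [ 0.6105 -0.171   0.045 ] [ 0.6394 -0.1955  0.022 ]
(660, 273) [ 0.5899 -0.1218  0.045 ] [ 0.6182 -0.1446  0.022 ]
```

The pads straddle the garlic's centre. I'll lift a little and check that it holds.

Request:
send_rows(motion=[{"claw":-0.5,"slide":[0,0,-10],"delta_rot":[0,0,0]},{"claw":-0.5,"slide":[0,0,-25],"delta_rot":[0,0,0]},{"claw":-0.5,"slide":[0,0,-40],"delta_rot":[0,0,0]},{"claw":-0.5,"slide":[0,0,-40],"delta_rot":[0,0,0]}])

```text
time: 4.0
position: [0.6254, -0.142, 0.1013]
tool_rot: [3.058, 0.708, 0.008]
ft_force: [-0.3, -0.3, 0.5]
grip_width: 0.252
grip_force: 0.0
```

Run:
```python
from h import *
t=ctrl.get_image('scene'); im=ctrl.get_image('wrist'); st=ctrl.get_state(); print(st['grip_width'],st['grip_force'])
b=np.hstack([im['color'][60:460,120:520],cv2.resize(t['color'][140:240,310:410],(400,400))])
cv2.imwrite('pics/g2.png',b)
```

```text
0.25150574816370047 0.0
```

View pics/g2.png

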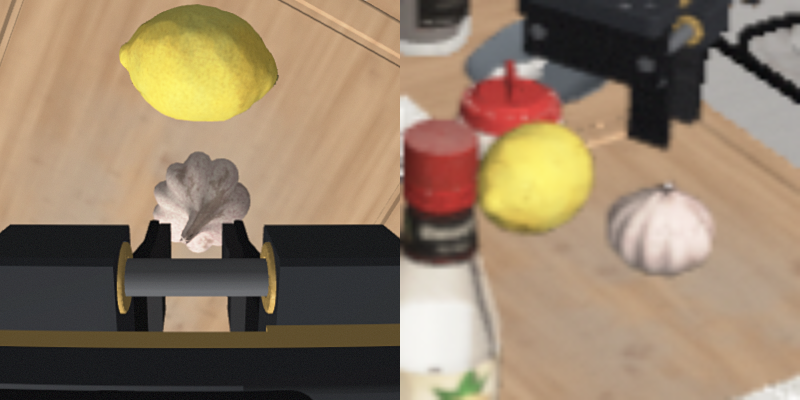

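The garlic slipped and still stands in place, with the tips at scene crop (650,145) and the bulb at (660,230). The fingertips seem higher than I assumed, so I'm checking that.

Run:
```python
from h import *
s=ctrl.get_image('scene');w=ctrl.get_image('wrist'); st=ctrl.get_state(); p=st['position']; M=R.from_rotvec(st['tool_rot']).as_matrix(); print(p,st['grip_width'],M.round(3).tolist())
f=lambda q:np.round((proj(s,p+M@np.array(q)/1000)-[310,140])*4+[400,0])
for z in (22,10,0,-10):
  for y in (-26,-11,11,26): print(z,y,f([0,y,z]),f([10,y,z]),f([-10,y,z]), np.round(proj(w,p+M@np.array([10,y,z])/1000)-[120,60]))
# garlic in scene now: left,right,bottom,top
for u,v in ((607,230),(712,230),(660,273),(668,185)):
  for z in (.022,.045,.075): print((u,v),z,onz(s,(u-400)/4+310,v/4+140,z).round(4)[:2])
# dark column extents below the gripper
g=cv2.cvtColor(s['color'],cv2.COLOR_BGR2GRAY); print(g[150:200,366:380:2].tolist()[::2])
```

```text
[ 0.62264726 -0.14169635  0.09714502] 0.2537001625178977 [[0.898, 0.439, -0.001], [0.439, -0.898, -0.0], [-0.001, -0.0, -1.0]]
22 -26 [634. 206.] [617. 200.] [652. 212.] [144. 201.]
22 -11 [648. 194.] [631. 188.] [665. 199.] [174. 201.]
22 11 [668. 176.] [651. 170.] [685. 181.] [218. 201.]
22 26 [681. 164.] [664. 159.] [698. 169.] [249. 201.]
10 -26 [636. 186.] [619. 180.] [653. 191.] [141. 209.]
10 -11 [650. 174.] [633. 168.] [667. 179.] [173. 209.]
10 11 [670. 156.] [653. 151.] [687. 161.] [220. 209.]
10 26 [683. 144.] [666. 139.] [700. 150.] [252. 209.]
0 -26 [637. 169.] [620. 163.] [655. 174.] [138. 216.]
0 -11 [651. 157.] [634. 151.] [669. 162.] [171. 216.]
0 11 [671. 139.] [654. 134.] [688. 145.] [221. 216.]
0 26 [684. 128.] [667. 122.] [701. 133.] [255. 216.]
-10 -26 [639. 152.] [621. 146.] [656. 157.] [134. 224.]
-10 -11 [653. 140.] [635. 134.] [670. 145.] [170. 224.]
-10 11 [673. 122.] [655. 117.] [690. 128.] [223. 224.]
-10 26 [686. 111.] [669. 106.] [703. 116.] [258. 224.]
(607, 230) 0.022 [ 0.6681 -0.1451]
(607, 230) 0.045 [ 0.6382 -0.1223]
(607, 230) 0.075 [ 0.5991 -0.09
[... 457 characters left out ...]
 25, 26, 28], [23, 23, 20, 22, 23, 28, 29], [71, 23, 25, 20, 27, 45, 32], [162, 24, 21, 21, 26, 19, 33], [159, 40, 19, 22, 20, 24, 32], [158, 24, 24, 19, 20, 25, 35], [138, 21, 23, 22, 25, 24, 34], [148, 22, 24, 23, 22, 21, 129], [142, 24, 23, 24, 21, 22, 127], [140, 110, 66, 27, 21, 23, 132], [158, 160, 162, 164, 112, 77, 155], [151, 156, 162, 164, 165, 163, 153], [157, 151, 156, 161, 165, 163, 161], [158, 158, 152, 156, 159, 162, 158], [157, 159, 150, 147, 111, 170, 147], [144, 128, 138, 139, 201, 125, 207], [125, 159, 169, 211, 209, 210, 221], [177, 172, 205, 215, 227, 231, 232], [148, 200, 222, 211, 236, 233, 236], [146, 214, 195, 218, 236, 224, 238], [186, 214, 176, 223, 226, 230, 226]]
```

Run:
```python
from h import *
w=ctrl.get_image('wrist'); st=ctrl.get_state(); p=st['position']; M=R.from_rotvec(st['tool_rot']).as_matrix()
C=np.array(w['pose']); print('cam in tool',(M.T@(C[:3,3]-p)*1000).round(), (M.T@C[:3,:3]).round(3).tolist())
# camera rigid to tool: w1 pixel rays in tool frame (inner edges of open fingertips)
for z in (22,10,0,-8,-20,-35):
  out=[]
  for u,v in ((217,285),(417,282)):
    o,d=ray(w,u,v); o=M.T@(o-p)*1000; d=M.T@d; q=o+d*(z-o[2])/d[2]; out.append(q[:2].round(1))
  print(z,out, (out[0][1]-out[1][1]).round(1))
g=cv2.cvtColor(w['color'],cv2.COLOR_BGR2GRAY)
for v in range(270,300,3): print(v,''.join('#' if x<60 else '.' for x in g[v,220:420:3]))
```

```text
cam in tool [  70.   -0. -168.] [[0.0, -0.966, -0.26], [1.0, -0.0, 0.001], [-0.001, -0.26, 0.966]]
22 [array([ -2.8, -50.2]), array([-1.3, 50.6])] -100.8
10 [array([  1.8, -47. ]), array([ 3.3, 47.4])] -94.4
0 [array([  5.6, -44.4]), array([ 7. , 44.7])] -89.1
-8 [array([  8.7, -42.3]), array([10. , 42.5])] -84.8
-20 [array([ 13.3, -39.2]), array([14.6, 39.3])] -78.5
-35 [array([ 19.1, -35.2]), array([20.2, 35.3])] -70.5
270 ...................................................................
273 ...................................................................
276 ...................................................................
279 ...................................................................
282 .................###.........................###...................
285 #######..#.......#######.................#######.......#.##########
288 ##########......########.................########......############
291 ##########......########.................########......############
294 ##########......########.................########......############
297 ##########.....#########.................#########.....############
```

Both views put the fingertips about 29 mm higher than the stated tip (tip z ≈ TCP z + 7 mm). I reopen and go deeper in stages, watching the force.

Request:
send_rows(motion=[{"claw":1,"slide":[0,0,0],"delta_rot":[0,0,0]},{"claw":1,"slide":[0,0,0],"delta_rot":[0,0,0]},{"claw":1,"slide":[0,0,0],"delta_rot":[0,0,0]},{"claw":1,"slide":[0,0,0],"delta_rot":[0,0,0]},{"claw":1,"slide":[0,0,0],"delta_rot":[0,0,0]}])

```text
time: 4.75
position: [0.623, -0.1417, 0.0975]
tool_rot: [-3.061, -0.708, 0.0]
ft_force: [-0.4, -0.9, -0.2]
grip_width: 0.62
grip_force: 0.0
```

Request:
send_rows(motion=[{"claw":1,"slide":[0,0,20],"delta_rot":[0,0,0]},{"claw":1,"slide":[0,0,40],"delta_rot":[0,0,0]},{"claw":1,"slide":[0,0,50],"delta_rot":[0,0,0]},{"claw":1,"slide":[0,0,55],"delta_rot":[0,0,0]},{"claw":1,"slide":[0,0,55],"delta_rot":[0,0,0]}])

```text
time: 5.25
position: [0.6228, -0.1416, 0.0421]
tool_rot: [-3.06, -0.708, 0.001]
ft_force: [0.2, -0.5, 0.3]
grip_width: 0.984
grip_force: 0.0
```

Request:
send_rows(motion=[{"claw":1,"slide":[0,0,2],"delta_rot":[0,0,0]},{"claw":1,"slide":[0,0,3],"delta_rot":[0,0,0]},{"claw":1,"slide":[0,0,3],"delta_rot":[0,0,0]}])

```text
time: 5.55
position: [0.6234, -0.1418, 0.04]
tool_rot: [3.06, 0.708, 0.001]
ft_force: [-0.2, -0.1, -0.0]
grip_width: 0.999
grip_force: 0.0
```

No contact at TCP z = 40, where the stated tips would already be inside the board, so the offset is confirmed.

Request:
send_rows(motion=[{"claw":1,"slide":[0,0,5],"delta_rot":[0,0,0]},{"claw":1,"slide":[0,0,10],"delta_rot":[0,0,0]},{"claw":1,"slide":[0,0,14],"delta_rot":[0,0,0]},{"claw":1,"slide":[0,0,14],"delta_rot":[0,0,0]}])

```text
time: 5.95
position: [0.6223, -0.1416, 0.0245]
tool_rot: [-3.06, -0.708, 0.003]
ft_force: [0.1, 0.1, -0.0]
grip_width: 1.0
grip_force: 0.0
```

Request:
send_rows(motion=[{"claw":-0.2,"slide":[0,0,0],"delta_rot":[0,0,0]},{"claw":-0.2,"slide":[0,0,0],"delta_rot":[0,0,0]},{"claw":-0.2,"slide":[0,0,0],"delta_rot":[0,0,0]},{"claw":-0.2,"slide":[0,0,0],"delta_rot":[0,0,0]},{"claw":-0.2,"slide":[0,0,0],"delta_rot":[0,0,0]}])

```text
time: 6.45
position: [0.6232, -0.1419, 0.0257]
tool_rot: [3.06, 0.708, 0.0]
ft_force: [0.1, -0.2, 0.4]
grip_width: 0.631
grip_force: 10.4
```

Request:
send_rows(motion=[{"claw":-0.2,"slide":[0,0,0],"delta_rot":[0,0,0]},{"claw":-0.2,"slide":[0,0,0],"delta_rot":[0,0,0]}])

```text
time: 6.65
position: [0.6232, -0.1419, 0.0257]
tool_rot: [3.06, 0.708, 0.0]
ft_force: [-0.8, -0.1, 0.6]
grip_width: 0.63
grip_force: 10.0
```

Gripped at 55 mm. I lift and carry it round the front of the bottle to the deep box.

Request:
send_rows(motion=[{"claw":-0.2,"slide":[0,0,-20],"delta_rot":[0,0,0]},{"claw":-0.2,"slide":[0,0,-60],"delta_rot":[0,0,0]},{"claw":-0.2,"slide":[0,0,-105],"delta_rot":[0,0,0]},{"claw":-0.2,"slide":[0,0,-150],"delta_rot":[0,0,0]},{"claw":-0.2,"slide":[0,0,-150],"delta_rot":[0,0,0]}])

```text
time: 7.15
position: [0.6273, -0.142, 0.1835]
tool_rot: [3.055, 0.707, 0.018]
ft_force: [0.9, 0.6, 0.9]
grip_width: 0.631
grip_force: 10.0
```

Request:
send_rows(motion=[{"claw":-0.2,"slide":[-20,-40,0],"delta_rot":[0,0,0]},{"claw":-0.2,"slide":[-41,-84,0],"delta_rot":[0,0,0]},{"claw":-0.2,"slide":[-61,-125,0],"delta_rot":[0,0,0]},{"claw":-0.2,"slide":[-82,-166,0],"delta_rot":[0,0,0]},{"claw":-0.2,"slide":[-102,-208,0],"delta_rot":[0,0,0]}])

```text
time: 7.65
position: [0.4382, 0.0013, 0.1749]
tool_rot: [-3.061, -0.708, 0.001]
ft_force: [-0.2, 0.3, 1.0]
grip_width: 0.633
grip_force: 10.0
```

Request:
send_rows(motion=[{"claw":-0.2,"slide":[16,-42,0],"delta_rot":[0,0,0.04]},{"claw":-0.2,"slide":[32,-84,0],"delta_rot":[0,0,0.09]},{"claw":-0.2,"slide":[48,-126,0],"delta_rot":[0,0,0.13]},{"claw":-0.2,"slide":[64,-168,0],"delta_rot":[0,0,0.18]},{"claw":-0.2,"slide":[80,-208,0],"delta_rot":[0,0,0.218]}])

```text
time: 8.15
position: [0.4198, 0.2241, 0.1754]
tool_rot: [3.119, 0.369, 0.001]
ft_force: [0.5, -0.9, -1.2]
grip_width: 0.63
grip_force: 10.0
```

Request:
send_rows(motion=[{"claw":-0.2,"slide":[0,0,0],"delta_rot":[0,0,0]},{"claw":-0.2,"slide":[0,0,0],"delta_rot":[0,0,0]}])

```text
time: 8.35
position: [0.4199, 0.223, 0.1751]
tool_rot: [3.119, 0.376, -0.001]
ft_force: [0.3, -0.8, -0.8]
grip_width: 0.629
grip_force: 10.0
```

Run:
```python
from h import *
s=ctrl.get_image('scene'); p=np.array([.6226,-.1417,.0971]); a=np.radians(26); M=np.array([[np.cos(a),np.sin(a),0],[np.sin(a),-np.cos(a),0],[0,0,-1]])
f=lambda q:np.round((proj(s,p+M@np.array(q)/1000)-[310,140])*4+[400,0])
for z in (-48,-77): print(z,[f([x,y,z]) for x in (37,-37) for y in (-95,-58)])
# garlic in grasp: visible bottom in the scene now
st=ctrl.get_state(); print(st['position'], proj(s,[.420,.222,.172]),proj(s,[.420,.222,.229]))
hsv=cv2.cvtColor(s['color'],cv2.COLOR_BGR2HSV)
g=cv2.cvtColor(s['color'],cv2.COLOR_BGR2GRAY)
q=proj(s,[.42,.222,.2]).astype(int); print(q)
for v in range(q[1]-40,q[1]+50,4): print(v,' '.join('%3d'%x for x in g[v,q[0]-40:q[0]+44:4]))
```

```text
-48 [array([509., 120.]), array([547.,  90.]), array([644., 164.]), array([680., 132.])]
-77 [array([511.,  67.]), array([550.,  38.]), array([649., 110.]), array([685.,  79.])]
[0.42037444 0.22152997 0.17499405] [262.09774527 252.02956395] [260.7216213  220.23933977]
[261 236]
196  49  51  51  42  20  23  27  30  32  56  54  62 174 161  35  38  38 109 118  54  54
200  50  50  50  50  52  24  49  55  55  60 173 172 158  24  18  60 120 119 136  55  54
204  51  50  52  50  60  54  53  73 175 173 163 163 165  61 117 121  78 132  36  63 178
208  51  50  49  50  55  80 173 174 134 167 171 111 118 118  76  21  28 161 158 165 162
212  56  98  50  57 173 174  93  51  49  53 118 120 111  33  43  19  29  95 148 158 168
216  52  58  55  52  65  49  50  52  61  54 109 157 163  32  33  41  27  94  95 153 169
220  51  54  39  39 124  64  60  54  53  56 171 171 164  27  31  41  40 159  94  94 152
224  35  31  30  72 120 154  54  53  53  52 172 151 155  34  30  47  89 167 169  96  97
228  18  28  30 119  86 124  54  55 131 215 202 235 194 156  34  46 133 176 175 173 100
232  24  53  29 245  20  23  
[... 502 characters left out ...]
 232 232 231 231 230 208  21  32 235 149 145 201 195 169 167 167 166 166 168 168 161
260 232 232 231 251 232 238 232 101 190 232 212 211 209 168 167 171 170 167 167 168 163
264 230 251 232 252 231 245 191 220 223 226 210 209 210 172 177 163 167 165 164 170 170
268 231 239 231 246 174 204 229 193 195 229 229 219 210 209 238 205 184 168 140 155 172
272 231 247 158 198 235 182 193 200 193 228 228 229 243 207 218 167 184 205 137 152 143
276 160 176 234 183 189 180 192 196 191 231 241 237 223 219 217 167 169 167 194 144 151
280 234 199 187 194 193 191 195 195 226 241 228 218 219 219 217 168 167 168 146 175 185
284 195 188 185 191 191 196 232 244 233 218 219 220 221 220 218 171 167 200 148 147 146
```

The body reaches down to TCP z + 48, so only the fingers are short. To keep the body above the clips (89 mm) I stop at TCP z ≈ 48 and release there, with the fingers inside the rim.

Request:
send_rows(motion=[{"claw":-0.2,"slide":[0,0,40],"delta_rot":[0,0,0]},{"claw":-0.2,"slide":[0,0,80],"delta_rot":[0,0,0]},{"claw":-0.2,"slide":[0,0,110],"delta_rot":[0,0,0]},{"claw":-0.2,"slide":[0,0,122],"delta_rot":[0,0,0]},{"claw":-0.2,"slide":[0,0,127],"delta_rot":[0,0,0]}])

```text
time: 8.9
position: [0.4202, 0.2207, 0.0474]
tool_rot: [3.119, 0.368, -0.004]
ft_force: [1.1, -0.5, 0.4]
grip_width: 0.63
grip_force: 10.0
```

Request:
send_rows(motion=[{"claw":-0.2,"slide":[0,0,0],"delta_rot":[0,0,0]},{"claw":-0.2,"slide":[0,0,0],"delta_rot":[0,0,0]}])

```text
time: 9.1
position: [0.4219, 0.2226, 0.0499]
tool_rot: [-3.119, -0.37, -0.004]
ft_force: [0.0, 0.3, 0.3]
grip_width: 0.636
grip_force: 10.0
```

Request:
send_rows(motion=[{"claw":0.8,"slide":[0,0,2],"delta_rot":[0,0,0]},{"claw":0.8,"slide":[0,0,2],"delta_rot":[0,0,0]},{"claw":0.8,"slide":[0,0,2],"delta_rot":[0,0,0]},{"claw":0.8,"slide":[0,0,2],"delta_rot":[0,0,0]},{"claw":0.8,"slide":[0,0,2],"delta_rot":[0,0,0]}])

```text
time: 9.6
position: [0.4206, 0.2224, 0.0467]
tool_rot: [3.119, 0.371, 0.0]
ft_force: [-0.1, 0.1, 0.2]
grip_width: 0.886
grip_force: 0.0
```

Request:
send_rows(motion=[{"claw":0.8,"slide":[0,0,-30],"delta_rot":[0,0,0]},{"claw":0.8,"slide":[0,0,-70],"delta_rot":[0,0,0]},{"claw":0.8,"slide":[0,0,-110],"delta_rot":[0,0,0]},{"claw":0.8,"slide":[0,0,-130],"delta_rot":[0,0,0]},{"claw":0.8,"slide":[0,0,-130],"delta_rot":[0,0,0]}])

```text
time: 10.1
position: [0.4226, 0.2234, 0.1798]
tool_rot: [-3.119, -0.371, -0.01]
ft_force: [0.5, 0.3, -0.1]
grip_width: 0.903
grip_force: 0.0
```

Run:
```python
from h import *
st=ctrl.get_state(); print(st['position'],R.from_rotvec(st['tool_rot']).as_matrix().round(3).tolist(),st['grip_force'])
w=ctrl.get_image('wrist'); C=np.array(w['pose'])[:3,3]; print(C.round(3))
print(proj(w,[.42,.222,.03]),proj(w,[.42,.222,.003]))
g=cv2.cvtColor(w['color'],cv2.COLOR_BGR2HSV)
q=[int(x) for x in proj(w,[.42,.222,.03])]
cv2.imwrite('pics/w2.png',w['color'])
```

```text
[0.42262416 0.22340203 0.17977931] [[0.972, 0.235, 0.006], [0.235, -0.972, 0.001], [0.007, 0.0, -1.0]] 0.0
[0.49  0.24  0.348]
[316.98493655 229.16914187] [316.88753758 222.35135871]
```

View pics/w2.png

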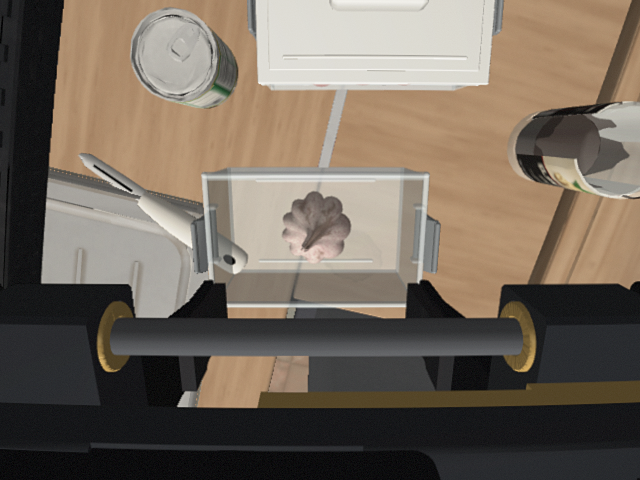

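The garlic stands upright in the box at (317,228). Next, the loose lid.

Request:
send_rows(motion=[{"claw":0.8,"slide":[-6,35,-15],"delta_rot":[0,0,-0.13]},{"claw":0.8,"slide":[-13,70,-30],"delta_rot":[0,0,-0.26]},{"claw":0.8,"slide":[-19,106,-38],"delta_rot":[0,0,-0.4]},{"claw":0.8,"slide":[-26,141,-38],"delta_rot":[0,0,-0.53]},{"claw":0.8,"slide":[-33,177,-38],"delta_rot":[0,0,-0.66]}])

```text
time: 10.65
position: [0.4292, 0.0436, 0.2133]
tool_rot: [-2.833, -1.357, 0.003]
ft_force: [-0.1, -0.3, -0.1]
grip_width: 0.898
grip_force: 0.0
```

Request:
send_rows(motion=[{"claw":0.8,"slide":[0,0,0],"delta_rot":[0,0,-0.05]}])

```text
time: 10.75
position: [0.429, 0.0391, 0.2125]
tool_rot: [2.806, 1.413, -0.006]
ft_force: [-0.1, 0.5, -0.3]
grip_width: 0.899
grip_force: 0.0
```

```bash
cat > go.py <<'E'
from h import *
import sys
# target x y z(mm), closing-axis yaw deg -> slide mm, rot about tool z
st=ctrl.get_state(); p=st['position']*1 if hasattr(st['position'],'shape') else np.array(st['position']); M=R.from_rotvec(st['tool_rot']).as_matrix()
x,y,z,yaw=map(float,sys.argv[1:5]); cur=np.degrees(np.arctan2(M[1,1],M[0,1])); d=(yaw-cur+90)%180-90
print('t',st['time'],'pos',(p*1000).round(1),'yaw',cur.round(2),'slide',(M.T@(np.array([x,y,z])-p*1000)).round(1),'rz',-np.radians(d).round(3),'tilt',M[:2,2].round(3),'q7',np.round(st['joint_positions'][6],2))
E
python3 go.py 439 -140 215 0
```

```text
t 10.75 pos [429.   39.1 212.5] yaw -36.53 slide [-138.   114.6   -2.2] rz -0.638 tilt [-0.004 -0.002] q7 -0.71
```

Request:
send_rows(motion=[{"claw":0.8,"slide":[-28,23,0],"delta_rot":[0,0,-0.13]},{"claw":0.8,"slide":[-56,46,0],"delta_rot":[0,0,-0.26]},{"claw":0.8,"slide":[-84,69,0],"delta_rot":[0,0,-0.39]},{"claw":0.8,"slide":[-111,92,0],"delta_rot":[0,0,-0.52]},{"claw":0.8,"slide":[-138,115,0],"delta_rot":[0,0,-0.638]}])

```text
time: 11.25
position: [0.44, -0.1354, 0.2125]
tool_rot: [-2.208, -2.231, 0.003]
ft_force: [1.1, -0.9, -0.5]
grip_width: 0.898
grip_force: 0.0
```

Request:
send_rows(motion=[{"claw":0.8,"slide":[0,0,40],"delta_rot":[0,0,0]},{"claw":0.8,"slide":[0,0,75],"delta_rot":[0,0,0]},{"claw":0.8,"slide":[0,0,75],"delta_rot":[0,0,0]},{"claw":0.8,"slide":[0,0,75],"delta_rot":[0,0,0]}])

```text
time: 11.65
position: [0.4402, -0.1338, 0.1387]
tool_rot: [-2.214, -2.226, 0.002]
ft_force: [0.6, -0.3, -0.1]
grip_width: 0.899
grip_force: 0.0
```

```bash
python3 go.py 439 -140 37 0
python3 - <<'E'
from h import *
w=ctrl.get_image('wrist'); g=cv2.cvtColor(w['color'],cv2.COLOR_BGR2HSV)
m=cv2.inRange(g,(0,0,180),(180,30,255)); m=cv2.morphologyEx(m,cv2.MORPH_CLOSE,np.ones((7,7)))
k=max(cv2.findContours(m,0,2)[0],key=cv2.contourArea); print('bbox',cv2.boundingRect(k))
P=np.array([onz(w,*q[0],.038)[:2]*1000 for q in k],np.float32); print(cv2.minAreaRect(P), P.min(0),P.max(0))
t=ctrl.get_image('top'); print([proj(w,[.439+a,-.14+b,.06]).round() for a in(-.007,.007) for b in (-.03,.03)])
c=[int(v) for v in proj(w,[.439,-.14,.06])]; gr=cv2.cvtColor(w['color'],cv2.COLOR_BGR2GRAY)
print('bar col',gr[c[1]-30:c[1]+60:3,c[0]].tolist()); print('bar row',gr[c[1],c[0]-150:c[0]+150:6].tolist())
E
```

```text
t 11.65 pos [ 440.2 -133.8  138.7] yaw 0.31 slide [ -6.3  -1.  101.7] rz 0.005 tilt [-0.003  0.001] q7 0.25
bbox (243, 133, 149, 185)
((439.1423034667969, -126.65206909179688), (129.64625549316406, 96.72280883789062), 89.88551330566406) [ 390.73526 -191.37967] [487.60287  -61.787834]
[array([305., 302.]), array([305., 213.]), array([326., 303.]), array([327., 213.])]
bar col [215, 214, 216, 214, 213, 215, 214, 213, 213, 214, 213, 213, 214, 214, 212, 213, 211, 211, 210, 211, 211, 210, 194, 197, 202, 204, 202, 204, 203, 205]
bar row [119, 121, 131, 146, 142, 148, 137, 138, 145, 145, 141, 117, 136, 138, 205, 204, 204, 225, 204, 204, 205, 205, 205, 203, 235, 213, 157, 159, 205, 203, 203, 202, 204, 222, 204, 166, 204, 137, 144, 141, 141, 141, 143, 140, 138, 138, 138, 137, 136, 137]
```

The wrist view confirms the lid at (439, -139.5). I descend and grip the bar.

Request:
send_rows(motion=[{"claw":0.4,"slide":[-6,-1,40],"delta_rot":[0,0,0.005]},{"claw":0.4,"slide":[-6,-1,75],"delta_rot":[0,0,0.005]},{"claw":0.4,"slide":[-6,-1,95],"delta_rot":[0,0,0.005]},{"claw":0.4,"slide":[-6,-1,101],"delta_rot":[0,0,0.005]},{"claw":0.4,"slide":[-6,-1,101],"delta_rot":[0,0,0.005]}])

```text
time: 12.25
position: [0.4408, -0.1404, 0.0393]
tool_rot: [2.221, 2.221, 0.0]
ft_force: [0.6, -0.2, -0.7]
grip_width: 0.7
grip_force: 0.0
```

Request:
send_rows(motion=[{"claw":-1,"slide":[0,0,0],"delta_rot":[0,0,0]},{"claw":-1,"slide":[0,0,0],"delta_rot":[0,0,0]},{"claw":-1,"slide":[0,0,0],"delta_rot":[0,0,0]},{"claw":-1,"slide":[0,0,0],"delta_rot":[0,0,0]},{"claw":-1,"slide":[0,0,0],"delta_rot":[0,0,0]}], grip_force=25)

```text
time: 12.75
position: [0.4403, -0.1404, 0.0389]
tool_rot: [2.221, 2.221, 0.0]
ft_force: [-0.6, 0.5, 0.2]
grip_width: 0.333
grip_force: 0.0
```

Request:
send_rows(motion=[{"claw":-1,"slide":[0,0,0],"delta_rot":[0,0,0]},{"claw":-1,"slide":[0,0,0],"delta_rot":[0,0,0]},{"claw":-1,"slide":[0,0,0],"delta_rot":[0,0,0]},{"claw":-1,"slide":[0,0,0],"delta_rot":[0,0,0]}])

```text
time: 13.15
position: [0.4401, -0.1403, 0.0385]
tool_rot: [2.221, 2.221, -0.0]
ft_force: [-0.6, -0.3, 0.2]
grip_width: 0.157
grip_force: 25.0
```

Gripped at 14 mm. I lift above the bottle's height and carry the lid over.

Request:
send_rows(motion=[{"claw":-1,"slide":[0,0,-20],"delta_rot":[0,0,0]},{"claw":-1,"slide":[0,0,-65],"delta_rot":[0,0,0]},{"claw":-1,"slide":[0,0,-115],"delta_rot":[0,0,0]},{"claw":-1,"slide":[0,0,-165],"delta_rot":[0,0,0]},{"claw":-1,"slide":[0,0,-200],"delta_rot":[0,0,0]}])

```text
time: 13.65
position: [0.4408, -0.1404, 0.242]
tool_rot: [2.219, 2.219, 0.002]
ft_force: [0.9, 0.3, -0.7]
grip_width: 0.163
grip_force: 25.0
```

Request:
send_rows(motion=[{"claw":-1,"slide":[20,-1,0],"delta_rot":[0,0,0]},{"claw":-1,"slide":[65,-3,0],"delta_rot":[0,0,0]},{"claw":-1,"slide":[110,-5,0],"delta_rot":[0,0,0]},{"claw":-1,"slide":[155,-7,0],"delta_rot":[0,0,0]},{"claw":-1,"slide":[200,-9,0],"delta_rot":[0,0,0]}])

```text
time: 14.15
position: [0.4306, 0.0614, 0.2384]
tool_rot: [2.222, 2.221, -0.0]
ft_force: [0.6, -0.1, -1.3]
grip_width: 0.16
grip_force: 25.0
```

Request:
send_rows(motion=[{"claw":-1,"slide":[45,-3,0],"delta_rot":[0,0,-0.06]},{"claw":-1,"slide":[90,-6,0],"delta_rot":[0,0,-0.12]},{"claw":-1,"slide":[130,-9,0],"delta_rot":[0,0,-0.18]},{"claw":-1,"slide":[162,-11,0],"delta_rot":[0,0,-0.23]},{"claw":-1,"slide":[162,-11,0],"delta_rot":[0,0,-0.235]}])

```text
time: 14.65
position: [0.4183, 0.2271, 0.2385]
tool_rot: [-1.933, -2.474, -0.003]
ft_force: [-0.9, 0.5, -0.8]
grip_width: 0.161
grip_force: 25.0
```

Request:
send_rows(motion=[{"claw":-1,"slide":[0,0,0],"delta_rot":[0,0,0]},{"claw":-1,"slide":[0,0,0],"delta_rot":[0,0,0]}])

```text
time: 14.85
position: [0.4204, 0.2203, 0.2381]
tool_rot: [1.948, 2.464, -0.002]
ft_force: [0.8, 0.4, -0.8]
grip_width: 0.156
grip_force: 25.0
```

```bash
python3 go.py 420 222 125 13.5
python3 - <<'E'
from h import *
# refine deep box from saved wrist view w2 using its pose (tool at that moment)
s=ctrl.get_image('wrist'); st=ctrl.get_state(); M=R.from_rotvec(st['tool_rot']).as_matrix(); C=np.array(s['pose']); 
A=M.T@C[:3,:3]; b=M.T@(C[:3,3]-st['position'])
a=np.arctan2(.235,.972); M2=np.array([[.972,.235,.006],[.235,-.972,.001],[.007,0,-1]]); 
s['pose']=np.eye(4); s['pose'][:3,:3]=M2@A; s['pose'][:3,3]=np.array([.4226,.2234,.1798])+M2@b
for px in ((203,174),(428,172),(420,305),(218,303)): print(px,(onz(s,*px,.08)*1000).round(1))
E
```

```text
t 14.85 pos [420.4 220.3 238.1] yaw 13.33 slide [1.800e+00 1.000e-01 1.131e+02] rz -0.003 tilt [-0.001 -0.001] q7 -0.27
(203, 174) [450.4 308.   80. ]
(428, 172) [486.7 163.7  80. ]
(420, 305) [394.8 140.5  80. ]
(218, 303) [362.1 282.2  80. ]
```

Refined deep box centre ≈ (421, 222). I lower the lid gently onto the hooks.

Request:
send_rows(motion=[{"claw":-1,"slide":[1,0,45],"delta_rot":[0,0,-0.003]},{"claw":-1,"slide":[1,0,85],"delta_rot":[0,0,-0.003]},{"claw":-1,"slide":[1,0.5,115],"delta_rot":[0,0,-0.003]},{"claw":-1,"slide":[1,0.5,125],"delta_rot":[0,0,-0.003]},{"claw":-1,"slide":[1,0.5,125],"delta_rot":[0,0,-0.003]}])

```text
time: 15.4
position: [0.4198, 0.2215, 0.1125]
tool_rot: [-1.943, -2.467, 0.004]
ft_force: [0.3, 1.0, -0.1]
grip_width: 0.156
grip_force: 25.0
```

Request:
send_rows(motion=[{"claw":-1,"slide":[0,0,0],"delta_rot":[0,0,0]},{"claw":-1,"slide":[0,0,0],"delta_rot":[0,0,0]}])

```text
time: 15.6
position: [0.4218, 0.2233, 0.1153]
tool_rot: [1.942, 2.467, 0.004]
ft_force: [0.4, -0.0, -0.2]
grip_width: 0.157
grip_force: 25.0
```

```bash
python3 go.py 421 221.6 98 13.5
python3 - <<'E'
from h import *
t=ctrl.get_image('scene')
cv2.imwrite('pics/lid.png',cv2.resize(t['color'][190:380,150:350],None,fx=3,fy=3,interpolation=cv2.INTER_CUBIC))
E
```

```text
t 15.6 pos [421.8 223.3 115.3] yaw 13.6 slide [-1.4 -1.3 17.3] rz 0.002 tilt [0.003 0.001] q7 -0.35
```

View pics/lid.png

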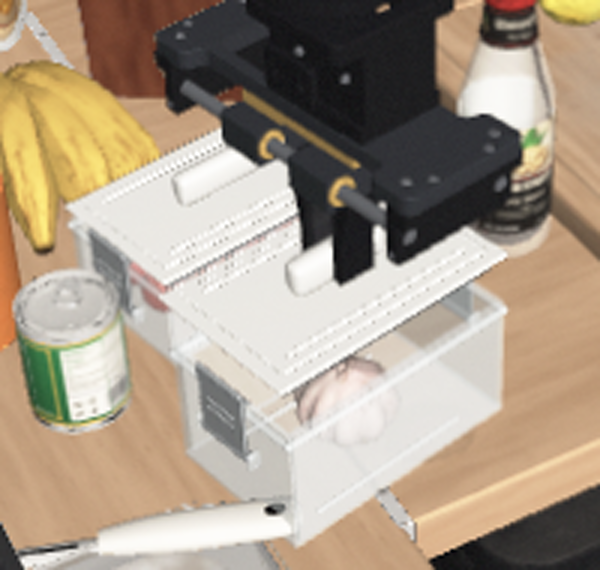

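The lid, with its near corner at (287,390), hovers square over the box, and the garlic is visible inside. I lower it on.

Request:
send_rows(motion=[{"claw":-1,"slide":[-0.5,-0.5,6],"delta_rot":[0,0,0.002]},{"claw":-1,"slide":[-0.5,-0.5,12],"delta_rot":[0,0,0.002]},{"claw":-1,"slide":[-0.5,-0.5,16],"delta_rot":[0,0,0.002]},{"claw":-1,"slide":[-0.5,-0.5,19],"delta_rot":[0,0,0.002]},{"claw":-1,"slide":[-0.5,-0.5,20],"delta_rot":[0,0,0.002]}])

```text
time: 16.15
position: [0.4199, 0.2222, 0.0931]
tool_rot: [-1.944, -2.467, 0.001]
ft_force: [0.5, 0.7, -1.2]
grip_width: 0.157
grip_force: 25.0
```

Request:
send_rows(motion=[{"claw":-1,"slide":[0,0,1],"delta_rot":[0,0,0]},{"claw":-1,"slide":[0,0,2],"delta_rot":[0,0,0]},{"claw":-1,"slide":[0,0,2],"delta_rot":[0,0,0]}])

```text
time: 16.45
position: [0.4203, 0.2223, 0.0916]
tool_rot: [1.944, 2.467, 0.001]
ft_force: [2.1, 0.8, -1.2]
grip_width: 0.158
grip_force: 25.0
```

Request:
send_rows(motion=[{"claw":-1,"slide":[0,0,1],"delta_rot":[0,0,0]},{"claw":-1,"slide":[0,0,2],"delta_rot":[0,0,0]},{"claw":-1,"slide":[0,0,2],"delta_rot":[0,0,0]}])

```text
time: 16.75
position: [0.4205, 0.2219, 0.0899]
tool_rot: [1.945, 2.466, 0.0]
ft_force: [0.4, -1.8, 4.5]
grip_width: 0.157
grip_force: 25.0
```

```bash
cat > chk.py <<'E'
from h import *
# lid corners on both boxes seen from top: white mask -> rect on flange planes
t=ctrl.get_image('top'); st=ctrl.get_state(); print(st['time'],(np.array(st['position'])*1000).round(1),np.round(st['ft_force'],1))
h=cv2.cvtColor(t['color'],cv2.COLOR_BGR2HSV)
for n,b,zs in (('flat',(203,200,304,280),(.066,.059)),('deep',(195,280,310,370),(.090,.083))):
    m=np.zeros((480,640),np.uint8); x0,y0,x1,y1=b; m[y0:y1,x0:x1]=cv2.inRange(h,(0,0,175),(180,25,255))[y0:y1,x0:x1]
    m=cv2.morphologyEx(m,cv2.MORPH_OPEN,np.ones((3,3))); k=max(cv2.findContours(m,0,2)[0],key=cv2.contourArea)
    for z in zs:
        r=cv2.minAreaRect(np.array([onz(t,*q[0],z)[:2]*1000 for q in k],np.float32)); print(n,z,[np.round(v,1) for v in r])
E
python3 chk.py
```

```text
16.8 [420.5 221.9  89.9] [ 0.4 -1.6  3.6]
flat 0.066 [array([578.9, 220.8]), array([101.8, 152.5]), np.float64(13.6)]
flat 0.059 [array([579.9, 221.7]), array([102.4, 153.5]), np.float64(13.6)]
deep 0.09 [array([431.5, 172.5]), array([96.6, 50.8]), np.float64(13.0)]
deep 0.083 [array([431.6, 173.2]), array([97.2, 51.1]), np.float64(13.0)]
```

Contact is at the expected height with 4.5 N, so the lid lies on the hooks. I release, rise, close the fingers and go to the +x end.

Request:
send_rows(motion=[{"claw":0,"slide":[0,0,0],"delta_rot":[0,0,0]},{"claw":0,"slide":[0,0,0],"delta_rot":[0,0,0]},{"claw":0,"slide":[0,0,0],"delta_rot":[0,0,0]},{"claw":0,"slide":[0,0,0],"delta_rot":[0,0,0]}])

```text
time: 17.2
position: [0.4196, 0.2223, 0.0892]
tool_rot: [-1.944, -2.467, 0.001]
ft_force: [-0.4, 0.5, 0.4]
grip_width: 0.433
grip_force: 0.0
```

Request:
send_rows(motion=[{"claw":0,"slide":[0,0,-15],"delta_rot":[0,0,0]},{"claw":0,"slide":[0,0,-35],"delta_rot":[0,0,0]},{"claw":0,"slide":[0,0,-40],"delta_rot":[0,0,0]},{"claw":-1,"slide":[25,0,-40],"delta_rot":[0,0,0]},{"claw":-1,"slide":[61,0,-40],"delta_rot":[0,0,0]}])

```text
time: 17.7
position: [0.4067, 0.28, 0.1292]
tool_rot: [1.95, 2.461, -0.001]
ft_force: [0.3, 0.4, 0.1]
grip_width: 0.391
grip_force: 0.0
```

Request:
send_rows(motion=[{"claw":-1,"slide":[0,0,0],"delta_rot":[0,0,0]},{"claw":-1,"slide":[0,0,0],"delta_rot":[0,0,0]},{"claw":-1,"slide":[0,0,0],"delta_rot":[0,0,0]},{"claw":-1,"slide":[0,0,0],"delta_rot":[0,0,0]},{"claw":-1,"slide":[0,0,0],"delta_rot":[0,0,0]}])

```text
time: 18.2
position: [0.4061, 0.2806, 0.1293]
tool_rot: [1.946, 2.466, -0.001]
ft_force: [-0.2, -0.8, 0.0]
grip_width: 0.021
grip_force: 0.0
```

```bash
python3 chk.py; python3 go.py 406.8 281.3 88 13.5
```

```text
18.25 [406.1 280.8 129.4] [-0.1  0.2 -0.5]
flat 0.066 [array([578. , 220.6]), array([102.7, 152.5]), np.float64(13.6)]
flat 0.059 [array([579. , 221.5]), array([103.4, 153.5]), np.float64(13.6)]
deep 0.09 [array([422.5, 208.9]), array([ 97. , 124.8]), np.float64(13.5)]
deep 0.083 [array([422.5, 209.8]), array([ 97.7, 125.6]), np.float64(13.5)]
t 18.25 pos [406.1 280.8 129.4] yaw 13.44 slide [ 0.4  0.8 41.4] rz -0.001 tilt [ 0. -0.] q7 -0.49
```

Request:
send_rows(motion=[{"claw":-1,"slide":[0,0,25],"delta_rot":[0,0,0]},{"claw":-1,"slide":[0,0,38],"delta_rot":[0,0,0]},{"claw":-1,"slide":[0,0,41],"delta_rot":[0,0,0]},{"claw":-1,"slide":[0,0,43],"delta_rot":[0,0,0]},{"claw":-1,"slide":[0,0,44],"delta_rot":[0,0,0]}])

```text
time: 18.75
position: [0.4061, 0.2808, 0.0863]
tool_rot: [1.944, 2.466, -0.002]
ft_force: [-2.3, -4.0, 7.9]
grip_width: 0.005
grip_force: 3.7
```

Request:
send_rows(motion=[{"claw":-1,"slide":[0,0,1],"delta_rot":[0,0,0]},{"claw":-1,"slide":[0,0,2],"delta_rot":[0,0,0]},{"claw":-1,"slide":[0,0,3],"delta_rot":[0,0,0]},{"claw":-1,"slide":[0,0,4],"delta_rot":[0,0,0]}])

```text
time: 19.15
position: [0.4076, 0.2811, 0.0842]
tool_rot: [1.944, 2.464, 0.001]
ft_force: [-2.6, -5.7, 17.6]
grip_width: 0.006
grip_force: 8.5
```

Request:
send_rows(motion=[{"claw":-1,"slide":[0,0,1],"delta_rot":[0,0,0]},{"claw":-1,"slide":[0,0,2],"delta_rot":[0,0,0]}])

```text
time: 19.35
position: [0.4069, 0.2822, 0.081]
tool_rot: [1.944, 2.466, 0.003]
ft_force: [-2.8, -1.9, 15.0]
grip_width: 0.006
grip_force: 7.5
```

Request:
send_rows(motion=[{"claw":-1,"slide":[0,0,1],"delta_rot":[0,0,0]},{"claw":-1,"slide":[0,0,2],"delta_rot":[0,0,0]},{"claw":-1,"slide":[0,0,2],"delta_rot":[0,0,0]}])

```text
time: 19.65
position: [0.4069, 0.2822, 0.0808]
tool_rot: [1.943, 2.466, 0.001]
ft_force: [-5.6, -4.5, 23.1]
grip_width: 0.003
grip_force: 11.7
```

Request:
send_rows(motion=[{"claw":-1,"slide":[0,0,1],"delta_rot":[0,0,0]},{"claw":-1,"slide":[0,0,2],"delta_rot":[0,0,0]},{"claw":-1,"slide":[0,0,2],"delta_rot":[0,0,0]}])

```text
time: 19.95
position: [0.4069, 0.2823, 0.0807]
tool_rot: [1.942, 2.465, -0.0]
ft_force: [-11.2, -8.8, 38.2]
grip_width: 0.006
grip_force: 19.1
```

The end stopped hard at 38 N after the force dropped from 17 N to 15 N on the way, so it has snapped. Now the other end.

Request:
send_rows(motion=[{"claw":-1,"slide":[0,0,-10],"delta_rot":[0,0,0]},{"claw":-1,"slide":[0,0,-50],"delta_rot":[0,0,0]},{"claw":-1,"slide":[-40,0,-50],"delta_rot":[0,0,0]},{"claw":-1,"slide":[-85,0,-50],"delta_rot":[0,0,0]},{"claw":-1,"slide":[-122,0,-50],"delta_rot":[0,0,0]}])

```text
time: 20.45
position: [0.4348, 0.1611, 0.1259]
tool_rot: [1.944, 2.466, 0.001]
ft_force: [0.9, 0.8, -0.3]
grip_width: 0.004
grip_force: 0.0
```

Request:
send_rows(motion=[{"claw":-1,"slide":[0,0,0],"delta_rot":[0,0,0]},{"claw":-1,"slide":[0,0,0],"delta_rot":[0,0,0]}])

```text
time: 20.65
position: [0.4345, 0.1625, 0.1255]
tool_rot: [-1.947, -2.465, -0.001]
ft_force: [0.2, 0.1, 0.6]
grip_width: 0.005
grip_force: 0.0
```

```bash
python3 chk.py; python3 go.py 435.2 162.7 86 13.5
```

```text
20.7 [434.2 163.7 125.6] [-0.5  0.4 -0.5]
flat 0.066 [array([578.7, 220.9]), array([101.8, 152.6]), np.float64(13.8)]
flat 0.059 [array([579.8, 221.8]), array([102.5, 153.6]), np.float64(13.8)]
deep 0.09 [array([378.2, 293.9]), array([52.7, 21.1]), np.float64(51.0)]
deep 0.083 [array([378. , 295.3]), array([53. , 21.3]), np.float64(51.0)]
t 20.7 pos [434.2 163.7 125.6] yaw 13.53 slide [-1.2  0.8 39.6] rz 0.0 tilt [0.    0.001] q7 -0.19
```

Request:
send_rows(motion=[{"claw":-1,"slide":[0,0,22],"delta_rot":[0,0,0]},{"claw":-1,"slide":[0,0,34],"delta_rot":[0,0,0]},{"claw":-1,"slide":[0,0,37],"delta_rot":[0,0,0]},{"claw":-1,"slide":[0,0,39],"delta_rot":[0,0,0]},{"claw":-1,"slide":[0,0,41],"delta_rot":[0,0,0]}])

```text
time: 21.2
position: [0.4345, 0.1635, 0.0848]
tool_rot: [1.944, 2.468, 0.001]
ft_force: [-0.4, 1.0, 2.1]
grip_width: 0.005
grip_force: 1.2
```

Request:
send_rows(motion=[{"claw":-1,"slide":[0,0,1],"delta_rot":[0,0,0]},{"claw":-1,"slide":[0,0,2],"delta_rot":[0,0,0]},{"claw":-1,"slide":[0,0,3],"delta_rot":[0,0,0]}])

```text
time: 21.5
position: [0.4351, 0.1633, 0.0825]
tool_rot: [1.943, 2.467, 0.002]
ft_force: [1.0, -0.1, 0.0]
grip_width: 0.006
grip_force: 0.0
```

Request:
send_rows(motion=[{"claw":-1,"slide":[0,0,1],"delta_rot":[0,0,0]},{"claw":-1,"slide":[0,0,2],"delta_rot":[0,0,0]},{"claw":-1,"slide":[0,0,3],"delta_rot":[0,0,0]}])

```text
time: 21.8
position: [0.4346, 0.1629, 0.0803]
tool_rot: [1.944, 2.467, -0.001]
ft_force: [-7.5, -2.6, 23.1]
grip_width: 0.005
grip_force: 11.2
```

Request:
send_rows(motion=[{"claw":-1,"slide":[0,0,1],"delta_rot":[0,0,0]},{"claw":-1,"slide":[0,0,2],"delta_rot":[0,0,0]},{"claw":-1,"slide":[0,0,2],"delta_rot":[0,0,0]}])

```text
time: 22.1
position: [0.4346, 0.1629, 0.0802]
tool_rot: [1.944, 2.466, -0.003]
ft_force: [-11.1, -3.9, 31.3]
grip_width: 0.004
grip_force: 15.9
```

Request:
send_rows(motion=[{"claw":-1,"slide":[0,0,-10],"delta_rot":[0,0,0]},{"claw":-1,"slide":[0,0,-45],"delta_rot":[0,0,0]},{"claw":-1,"slide":[40,0,-45],"delta_rot":[0,0,0]},{"claw":-1,"slide":[85,0,-45],"delta_rot":[0,0,0]},{"claw":-1,"slide":[122,0,-45],"delta_rot":[0,0,0]}])

```text
time: 22.6
position: [0.4054, 0.2833, 0.122]
tool_rot: [1.945, 2.466, 0.002]
ft_force: [0.7, -0.8, -0.4]
grip_width: 0.002
grip_force: 0.0
```

Request:
send_rows(motion=[{"claw":-1,"slide":[0,0,15],"delta_rot":[0,0,0]},{"claw":-1,"slide":[0,0,30],"delta_rot":[0,0,0]},{"claw":-1,"slide":[0,0,37],"delta_rot":[0,0,0]},{"claw":-1,"slide":[0,0,40],"delta_rot":[0,0,0]},{"claw":-1,"slide":[0,0,40],"delta_rot":[0,0,0]}])

```text
time: 23.1
position: [0.406, 0.28, 0.081]
tool_rot: [-1.947, -2.465, 0.002]
ft_force: [-0.3, -0.2, -0.3]
grip_width: 0.002
grip_force: 0.0
```

Request:
send_rows(motion=[{"claw":-1,"slide":[0,0,1],"delta_rot":[0,0,0]},{"claw":-1,"slide":[0,0,2],"delta_rot":[0,0,0]},{"claw":-1,"slide":[0,0,3],"delta_rot":[0,0,0]},{"claw":-1,"slide":[0,0,4],"delta_rot":[0,0,0]}])

```text
time: 23.5
position: [0.4065, 0.2808, 0.0803]
tool_rot: [1.945, 2.464, -0.002]
ft_force: [-8.0, -7.6, 28.6]
grip_width: 0.006
grip_force: 14.6
```

Both deep-box ends are home (first contact only at ≈80.5 mm). For the flat lid I turn the tool to yaw 120°, clear of the knife handles (690,166,192) and the bottle.

Request:
send_rows(motion=[{"claw":-1,"slide":[0,0,-20],"delta_rot":[0,0,0]},{"claw":-1,"slide":[0,0,-65],"delta_rot":[0,0,0]},{"claw":-1,"slide":[-30,0,-80],"delta_rot":[0,0,0]},{"claw":-1,"slide":[-60,20,-80],"delta_rot":[0,0,-0.05]},{"claw":-1,"slide":[-60,50,-80],"delta_rot":[0,0,-0.18]}])

```text
time: 24.0
position: [0.4708, 0.2295, 0.1586]
tool_rot: [1.716, 2.625, -0.003]
ft_force: [-0.4, -0.4, 0.9]
grip_width: 0.007
grip_force: 0.0
```

Request:
send_rows(motion=[{"claw":-1,"slide":[5,25,0],"delta_rot":[0,0,-0.14]},{"claw":-1,"slide":[10,50,0],"delta_rot":[0,0,-0.28]},{"claw":-1,"slide":[15,75,0],"delta_rot":[0,0,-0.42]},{"claw":-1,"slide":[20,95,0],"delta_rot":[0,0,-0.56]},{"claw":-1,"slide":[20,95,0],"delta_rot":[0,0,-0.7]}])

```text
time: 24.5
position: [0.5491, 0.2926, 0.157]
tool_rot: [-0.701, -3.062, -0.003]
ft_force: [-0.8, 0.7, -0.5]
grip_width: -0.0
grip_force: 0.0
```

Request:
send_rows(motion=[{"claw":-1,"slide":[0,0,0],"delta_rot":[0,0,-0.14]},{"claw":-1,"slide":[0,0,0],"delta_rot":[0,0,-0.28]},{"claw":-1,"slide":[0,0,0],"delta_rot":[0,0,-0.42]},{"claw":-1,"slide":[0,0,0],"delta_rot":[0,0,-0.56]},{"claw":-1,"slide":[0,0,0],"delta_rot":[0,0,-0.7]}])

```text
time: 25.0
position: [0.5476, 0.2909, 0.1574]
tool_rot: [-0.391, 3.117, -0.001]
ft_force: [0.1, -0.7, -0.2]
grip_width: 0.006
grip_force: 0.0
```

Request:
send_rows(motion=[{"claw":-1,"slide":[0,0,0],"delta_rot":[0,0,-0.14]},{"claw":-1,"slide":[0,0,0],"delta_rot":[0,0,-0.27]},{"claw":-1,"slide":[0,0,0],"delta_rot":[0,0,-0.27]}])

```text
time: 25.3
position: [0.5476, 0.2909, 0.1572]
tool_rot: [0.799, -3.038, -0.0]
ft_force: [-0.4, -0.8, -0.0]
grip_width: 0.009
grip_force: 0.0
```

```bash
python3 chk.py; python3 go.py 566.2 273.5 100 120;python3 go.py 591.6 168.5 100 120
```

```text
25.35 [547.5 291.  157.3] [-0.1  0.6  0.2]
flat 0.066 [array([584.9, 203.8]), array([105.5, 117.5]), np.float64(13.6)]
flat 0.059 [array([585.9, 204.7]), array([106.1, 118.2]), np.float64(13.6)]
deep 0.09 [array([375.4, 295.3]), array([56.6, 14.9]), np.float64(47.2)]
deep 0.083 [array([375.1, 296.8]), array([57., 15.]), np.float64(47.2)]
t 25.35 pos [547.5 291.  157.3] yaw 119.31 slide [ -7.8 -24.5  57.2] rz -0.012 tilt [-0.  0.] q7 1.25
t 25.35 pos [547.5 291.  157.3] yaw 119.31 slide [  21.5 -128.5   57.2] rz -0.012 tilt [-0.  0.] q7 1.25
```

Request:
send_rows(motion=[{"claw":-1,"slide":[-4,-12,25],"delta_rot":[0,0,-0.012]},{"claw":-1,"slide":[-8,-24.5,55],"delta_rot":[0,0,-0.012]},{"claw":-1,"slide":[-8,-24.5,78],"delta_rot":[0,0,-0.012]},{"claw":-1,"slide":[-8,-24.5,87],"delta_rot":[0,0,-0.012]},{"claw":-1,"slide":[-8,-24.5,90],"delta_rot":[0,0,-0.012]}])

```text
time: 25.85
position: [0.5656, 0.274, 0.0667]
tool_rot: [0.816, -3.032, 0.0]
ft_force: [-0.1, 0.0, -0.9]
grip_width: 0.003
grip_force: 0.0
```

Request:
send_rows(motion=[{"claw":-1,"slide":[0,0,1],"delta_rot":[0,0,0]},{"claw":-1,"slide":[0,0,2],"delta_rot":[0,0,0]},{"claw":-1,"slide":[0,0,3],"delta_rot":[0,0,0]},{"claw":-1,"slide":[0,0,4],"delta_rot":[0,0,0]}])

```text
time: 26.25
position: [0.5666, 0.2745, 0.0643]
tool_rot: [-0.818, 3.032, -0.0]
ft_force: [-0.2, -0.3, -0.3]
grip_width: 0.006
grip_force: 0.0
```

Request:
send_rows(motion=[{"claw":-1,"slide":[0,0,1],"delta_rot":[0,0,0]},{"claw":-1,"slide":[0,0,2],"delta_rot":[0,0,0]},{"claw":-1,"slide":[0,0,3],"delta_rot":[0,0,0]},{"claw":-1,"slide":[0,0,3],"delta_rot":[0,0,0]}])

```text
time: 26.65
position: [0.567, 0.2742, 0.0618]
tool_rot: [-0.817, 3.032, -0.001]
ft_force: [-0.5, -1.5, 7.1]
grip_width: 0.006
grip_force: 3.3
```

Request:
send_rows(motion=[{"claw":-1,"slide":[0,0,1],"delta_rot":[0,0,0]},{"claw":-1,"slide":[0,0,2],"delta_rot":[0,0,0]},{"claw":-1,"slide":[0,0,3],"delta_rot":[0,0,0]}])

```text
time: 26.95
position: [0.5672, 0.2743, 0.0587]
tool_rot: [-0.817, 3.031, -0.0]
ft_force: [0.2, -1.3, -0.0]
grip_width: 0.003
grip_force: 0.0
```

Request:
send_rows(motion=[{"claw":-1,"slide":[0,0,1],"delta_rot":[0,0,0]},{"claw":-1,"slide":[0,0,2],"delta_rot":[0,0,0]}])

```text
time: 27.15
position: [0.5668, 0.2744, 0.0572]
tool_rot: [-0.818, 3.032, -0.001]
ft_force: [-2.8, -4.0, 16.2]
grip_width: 0.002
grip_force: 8.0
```

Request:
send_rows(motion=[{"claw":-1,"slide":[0,0,1],"delta_rot":[0,0,0]},{"claw":-1,"slide":[0,0,2],"delta_rot":[0,0,0]}])

```text
time: 27.35
position: [0.5668, 0.2744, 0.0571]
tool_rot: [-0.818, 3.032, -0.003]
ft_force: [-6.9, -6.3, 26.5]
grip_width: 0.005
grip_force: 13.4
```

Snapped (7 N fell to 0, then a hard stop at 57). Now the other end.

Request:
send_rows(motion=[{"claw":-1,"slide":[0,0,-10],"delta_rot":[0,0,0]},{"claw":-1,"slide":[0,0,-45],"delta_rot":[0,0,0]},{"claw":-1,"slide":[11,-38,-45],"delta_rot":[0,0,0]},{"claw":-1,"slide":[22,-78,-45],"delta_rot":[0,0,0]},{"claw":-1,"slide":[29,-104,-45],"delta_rot":[0,0,0]}])

```text
time: 27.85
position: [0.5944, 0.166, 0.0981]
tool_rot: [0.815, -3.034, 0.003]
ft_force: [0.2, -1.3, -0.4]
grip_width: 0.005
grip_force: 0.0
```

Request:
send_rows(motion=[{"claw":-1,"slide":[0,0,0],"delta_rot":[0,0,0]},{"claw":-1,"slide":[0,0,10],"delta_rot":[0,0,0]}])

```text
time: 28.05
position: [0.5944, 0.1695, 0.089]
tool_rot: [-0.815, 3.032, 0.001]
ft_force: [-0.4, 1.7, 0.6]
grip_width: 0.009
grip_force: 0.0
```

```bash
python3 go.py 591.6 168.5 64 120
```

```text
t 28.05 pos [594.4 169.5  89. ] yaw 120.09 slide [ 2.9  0.5 25. ] rz 0.002 tilt [0.002 0.001] q7 1.44
```

Request:
send_rows(motion=[{"claw":-1,"slide":[1,0,12],"delta_rot":[0,0,0]},{"claw":-1,"slide":[1,0,20],"delta_rot":[0,0,0]},{"claw":-1,"slide":[1,0,24],"delta_rot":[0,0,0]},{"claw":-1,"slide":[1,0,26],"delta_rot":[0,0,0]},{"claw":-1,"slide":[1,0,27],"delta_rot":[0,0,0]}])

```text
time: 28.55
position: [0.5925, 0.1697, 0.0613]
tool_rot: [0.82, -3.033, -0.0]
ft_force: [-0.1, 0.4, -0.4]
grip_width: 0.004
grip_force: 0.0
```

Request:
send_rows(motion=[{"claw":-1,"slide":[0,0,1],"delta_rot":[0,0,0]},{"claw":-1,"slide":[0,0,2],"delta_rot":[0,0,0]},{"claw":-1,"slide":[0,0,3],"delta_rot":[0,0,0]}])

```text
time: 28.85
position: [0.5932, 0.1697, 0.0599]
tool_rot: [-0.818, 3.032, -0.0]
ft_force: [-2.4, -0.7, 8.7]
grip_width: 0.003
grip_force: 4.4
```

Request:
send_rows(motion=[{"claw":-1,"slide":[0,0,1],"delta_rot":[0,0,0]},{"claw":-1,"slide":[0,0,2],"delta_rot":[0,0,0]},{"claw":-1,"slide":[0,0,3],"delta_rot":[0,0,0]}])

```text
time: 29.15
position: [0.5929, 0.1692, 0.0565]
tool_rot: [-0.818, 3.033, -0.001]
ft_force: [-2.0, -1.1, 11.0]
grip_width: 0.007
grip_force: 6.0
```

Request:
send_rows(motion=[{"claw":-1,"slide":[0,0,1],"delta_rot":[0,0,0]},{"claw":-1,"slide":[0,0,2],"delta_rot":[0,0,0]},{"claw":-1,"slide":[0,0,3],"delta_rot":[0,0,0]}])

```text
time: 29.45
position: [0.593, 0.1692, 0.0563]
tool_rot: [-0.818, 3.033, -0.004]
ft_force: [-9.4, -4.4, 29.0]
grip_width: 0.005
grip_force: 14.6
```

Request:
send_rows(motion=[{"claw":-1,"slide":[0,0,-10],"delta_rot":[0,0,0]},{"claw":-1,"slide":[0,0,-45],"delta_rot":[0,0,0]},{"claw":-1,"slide":[-11,38,-45],"delta_rot":[0,0,0]},{"claw":-1,"slide":[-22,78,-45],"delta_rot":[0,0,0]},{"claw":-1,"slide":[-29,104,-45],"delta_rot":[0,0,0]}])

```text
time: 29.95
position: [0.5641, 0.2767, 0.0979]
tool_rot: [-0.821, 3.032, 0.003]
ft_force: [0.7, 1.3, 0.3]
grip_width: 0.007
grip_force: 0.0
```

Request:
send_rows(motion=[{"claw":-1,"slide":[0,0,20],"delta_rot":[0,0,0]},{"claw":-1,"slide":[0,0,32],"delta_rot":[0,0,0]},{"claw":-1,"slide":[0,0,38],"delta_rot":[0,0,0]},{"claw":-1,"slide":[0,0,40],"delta_rot":[0,0,0]},{"claw":-1,"slide":[0,0,40],"delta_rot":[0,0,0]}])

```text
time: 30.45
position: [0.5659, 0.2727, 0.0574]
tool_rot: [0.816, -3.034, 0.0]
ft_force: [0.2, 0.0, 0.5]
grip_width: 0.003
grip_force: 0.0
```

Request:
send_rows(motion=[{"claw":-1,"slide":[0,0,1],"delta_rot":[0,0,0]},{"claw":-1,"slide":[0,0,2],"delta_rot":[0,0,0]},{"claw":-1,"slide":[0,0,3],"delta_rot":[0,0,0]}])

```text
time: 30.75
position: [0.5662, 0.2735, 0.0564]
tool_rot: [-0.817, 3.032, -0.002]
ft_force: [-3.7, -2.7, 13.0]
grip_width: 0.004
grip_force: 7.0
```

Both flat-lid ends are home. I retreat upward and check the result numerically.

Request:
send_rows(motion=[{"claw":-1,"slide":[0,0,-20],"delta_rot":[0,0,0]},{"claw":-1,"slide":[0,0,-65],"delta_rot":[0,0,0]},{"claw":-1,"slide":[0,0,-110],"delta_rot":[0,0,0]},{"claw":-1,"slide":[0,0,-155],"delta_rot":[0,0,0]},{"claw":-1,"slide":[0,0,-190],"delta_rot":[0,0,0]}])

```text
time: 31.25
position: [0.5658, 0.2742, 0.2479]
tool_rot: [-0.818, 3.03, 0.001]
ft_force: [0.5, -0.1, 0.2]
grip_width: 0.005
grip_force: 0.0
```

Request:
send_rows(motion=[{"claw":-1,"slide":[-20,-40,0],"delta_rot":[0,0,0]},{"claw":-1,"slide":[-40,-85,0],"delta_rot":[0,0,0]},{"claw":-1,"slide":[-60,-130,0],"delta_rot":[0,0,0]},{"claw":-1,"slide":[-80,-175,0],"delta_rot":[0,0,0]},{"claw":-1,"slide":[-90,-220,0],"delta_rot":[0,0,0]}])

```text
time: 31.75
position: [0.7359, 0.1511, 0.2467]
tool_rot: [0.847, -2.995, -0.064]
ft_force: [-81.9, 50.0, 30.3]
grip_width: 0.006
grip_force: 43.3
```

```bash
python3 chk.py
python3 - <<'E'
from h import *
t=ctrl.get_image('top'); s=ctrl.get_image('scene')
for n,I in (('top',t),('scene',s)):
    o=cv2.imread(f'pics/{n}0.png'); d=cv2.absdiff(o,I['color']).max(2)>60
    for nm,P,h in (('bottle',(.531,.054),.15),('tin',(.519,.337),.05),('lemon',(.692,-.112),.05)):
        u,v=proj(I,[*P,h]).astype(int); print(n,nm,(u,v),d[v-14:v+14,u-12:u+12].mean().round(3))
# triangulate deep/flat lid grip-bar: expected vs brightness change of clips: clip top columns in scene
g=cv2.cvtColor(s['color'],cv2.COLOR_BGR2HSV)
for nm,box,z in (('deep',(.421,.222),.08),('flat',(.579,.221),.056)):
    c,sn=np.cos(np.radians(103.5)),np.sin(np.radians(103.5))
    for e in (1,-1):
        print(nm,e,[[int(x) for x in s['color'][tuple(proj(s,[box[0]+e*r*c,box[1]+e*r*sn,z+h])[::-1].astype(int))]] for r,h in ((.081,.004),(.079,.007),(.077,.009),(.070,.005))])
E
```

```text
31.8 [736.4 150.9 247.7] [-49.   24.8  23.1]
flat 0.066 [array([576.5, 220.9]), array([107. , 152.3]), np.float64(13.9)]
flat 0.059 [array([577.5, 221.8]), array([107.7, 153.3]), np.float64(13.9)]
deep 0.09 [array([411.3, 228.9]), array([124.8, 180.4]), np.float64(21.3)]
deep 0.083 [array([411.3, 229.9]), array([125.7, 181.6]), np.float64(21.3)]
top bottle (np.int64(344), np.int64(261)) 0.0
top tin (np.int64(190), np.int64(271)) 0.0
top lemon (np.int64(432), np.int64(184)) 0.33
scene bottle (np.int64(318), np.int64(200)) 0.0
scene tin (np.int64(175), np.int64(300)) 0.0
scene lemon (np.int64(343), np.int64(185)) 0.0
deep 1 [[104, 104, 101], [147, 147, 145], [153, 153, 152], [213, 220, 221]]
deep -1 [[141, 141, 138], [144, 144, 142], [131, 130, 129], [217, 222, 224]]
flat 1 [[105, 104, 103], [131, 129, 129], [158, 160, 160], [213, 219, 221]]
flat -1 [[142, 142, 140], [141, 140, 138], [145, 145, 142], [218, 222, 224]]
```

I mistook the tool's x direction there: the move ran into the knife block. I back straight out along the same path.

Request:
send_rows(motion=[{"claw":-1,"slide":[15,45,0],"delta_rot":[0,0,0]},{"claw":-1,"slide":[30,90,0],"delta_rot":[0,0,0]},{"claw":-1,"slide":[50,135,0],"delta_rot":[0,0,0]},{"claw":-1,"slide":[70,180,0],"delta_rot":[0,0,0]},{"claw":-1,"slide":[90,220,0],"delta_rot":[0,0,0]}])

```text
time: 32.4
position: [0.5632, 0.2754, 0.2448]
tool_rot: [-0.82, 3.032, 0.0]
ft_force: [0.4, 0.3, 0.8]
grip_width: 0.008
grip_force: 0.0
```

```bash
python3 go.py 480 20 290 120
python3 - <<'E'
from h import *
print(ctrl.get_state()['ft_force'])
for n in ('top','scene'):
    I=ctrl.get_image(n); o=cv2.imread(f'pics/{n}0.png'); d=(cv2.absdiff(o,I['color']).max(2)>50).astype(np.uint8)
    d=cv2.morphologyEx(d,cv2.MORPH_OPEN,np.ones((3,3)))
    N,_,S,_=cv2.connectedComponentsWithStats(d); print(n,[r.tolist() for r in S[1:] if r[4]>15])
E
```

```text
t 32.4 pos [563.2 275.4 244.8] yaw 120.27 slide [ 200.6 -178.7  -45.4] rz 0.005 tilt [0.001 0.   ] q7 1.33
[0.40868332 0.32801861 0.75513581]
top [[102, 106, 290, 300, 21794], [165, 150, 6, 6, 26], [77, 154, 24, 41, 476], [71, 179, 13, 10, 79], [58, 181, 12, 5, 42], [64, 189, 76, 71, 2292], [438, 206, 24, 17, 210], [143, 226, 6, 8, 26], [156, 231, 4, 4, 16], [117, 243, 6, 6, 29], [138, 260, 15, 16, 170], [177, 288, 31, 39, 511], [406, 293, 82, 53, 4082], [168, 294, 6, 6, 28], [210, 354, 9, 8, 53], [233, 369, 4, 6, 19], [240, 378, 4, 5, 17], [293, 378, 8, 9, 40], [303, 405, 6, 3, 18], [411, 427, 41, 44, 1157], [323, 473, 137, 7, 793]]
scene [[114, 0, 122, 164, 8700], [564, 0, 76, 275, 15397], [570, 155, 32, 22, 337], [176, 169, 18, 11, 110], [569, 170, 14, 14, 138], [370, 189, 16, 16, 193], [384, 223, 90, 49, 2354], [241, 227, 6, 5, 18], [631, 235, 7, 14, 48], [193, 246, 5, 4, 16], [627, 250, 5, 8, 25], [279, 269, 35, 38, 790], [251, 281, 26, 18, 118], [524, 283, 38, 97, 1386], [573, 295, 10, 10, 48], [594, 295, 7, 16, 82], [547, 300, 32, 58, 957], [584, 307, 10, 15, 67], [569, 320, 19, 33, 371], [554, 363, 29, 20, 278], [601, 378, 9, 7, 47], [617, 400, 5, 6, 22], [617, 406, 23, 27, 128]]
```

Request:
send_rows(motion=[{"claw":-1,"slide":[10,0,-40],"delta_rot":[0,0,0]},{"claw":-1,"slide":[45,-25,-50],"delta_rot":[0,0,0]},{"claw":-1,"slide":[80,-55,-50],"delta_rot":[0,0,0]},{"claw":-1,"slide":[115,-85,-50],"delta_rot":[0,0,0]},{"claw":-1,"slide":[145,-115,-50],"delta_rot":[0,0,0]}])

```text
time: 33.0
position: [0.4974, 0.0996, 0.2946]
tool_rot: [-0.818, 3.033, -0.001]
ft_force: [0.3, -1.0, 0.1]
grip_width: 0.006
grip_force: 0.0
```

Request:
send_rows(motion=[{"claw":-1,"slide":[20,-40,0],"delta_rot":[0,0,0]},{"claw":-1,"slide":[40,-80,0],"delta_rot":[0,0,0]},{"claw":-1,"slide":[50,-125,0],"delta_rot":[0,0,0]},{"claw":-1,"slide":[55,-165,0],"delta_rot":[0,0,0]},{"claw":-1,"slide":[55,-165,0],"delta_rot":[0,0,0]}])

```text
time: 33.5
position: [0.5343, -0.0773, 0.2938]
tool_rot: [0.802, -3.037, 0.001]
ft_force: [0.1, 0.1, 0.3]
grip_width: 0.003
grip_force: 0.0
```

```bash
python3 chk.py
python3 - <<'E'
from h import *
for n in ('top','scene'):
    I=ctrl.get_image(n); o=cv2.imread(f'pics/{n}0.png'); d=(cv2.absdiff(o,I['color']).max(2)>50).astype(np.uint8)
    d=cv2.morphologyEx(d,cv2.MORPH_OPEN,np.ones((3,3)))
    N,_,S,_=cv2.connectedComponentsWithStats(d); print(n,[r.tolist() for r in S[1:] if r[4]>15])
E
```

```text
33.55 [533.8 -73.  294.1] [-0.5  1.3 -0.2]
flat 0.066 [array([574.7, 220.4]), array([110.6, 152.3]), np.float64(14.0)]
flat 0.059 [array([575.7, 221.4]), array([111.3, 153.2]), np.float64(14.0)]
deep 0.09 [array([416.3, 233.2]), array([ 99.1, 174.7]), np.float64(13.6)]
deep 0.083 [array([416.3, 234.3]), array([ 99.7, 175.8]), np.float64(13.6)]
top [[373, 140, 198, 340, 27660], [546, 143, 32, 43, 1163], [543, 177, 3, 7, 21], [544, 185, 10, 5, 36], [549, 190, 29, 10, 268], [544, 197, 10, 25, 106], [548, 205, 31, 45, 944], [571, 233, 8, 6, 31], [566, 243, 5, 7, 24], [576, 245, 4, 13, 45], [545, 248, 5, 7, 24], [550, 254, 18, 48, 667], [565, 255, 6, 12, 41], [546, 280, 3, 12, 36], [548, 299, 5, 5, 21], [230, 309, 60, 40, 1178], [201, 310, 62, 51, 868], [232, 317, 10, 6, 36], [518, 376, 55, 40, 862], [507, 384, 11, 6, 45], [552, 418, 23, 40, 494], [546, 443, 3, 6, 18], [551, 450, 5, 4, 18], [546, 459, 30, 21, 446], [506, 462, 14, 18, 205]]
scene [[340, 0, 87, 110, 5108], [634, 119, 6, 18, 84], [608, 161, 29, 73, 333], [368, 189, 18, 17, 226], [383, 223, 91, 49, 2386], [241, 227, 6, 5, 18], [601, 246, 5, 9, 31], [577, 260, 8, 5, 29], [570, 264, 4, 5, 18], [279, 270, 34, 36, 695], [630, 414, 10, 16, 72]]
```

Bottle, tin, lemon and knife block are unchanged in both views. The final contact heights of the two lids differ by exactly the 24 mm expected when seated. I hand in.

```bash
python3 -c "
from bench import ctrl
print(ctrl.close_job())"
```

```text
the job is handed in; nothing more can be done
None
```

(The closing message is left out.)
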